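# Print a strip with a pattern wheel

## Robot

A 6-joint arm with a two-finger parallel gripper is mounted at the origin on the work surface. World frame = base frame: x ahead of the robot, y to its left, z up, the work surface at z = 0. Lengths are in m, angles in degrees, forces in N, time in s.
With the tool pointing down it reaches from about 0.325 to 0.775 m from the base axis. Payload 5.5 kg.
Tool frame: the origin (TCP) lies midway between the tips of the shut fingers; the grasp point (between the pads) lies ctrl.tcp_to_grasp behind it (ctrl.tcp_to_grasp is the distance from the TCP to the grasp point, in m); z points along the fingers, x is the direction in which the jaws open and shut, and the axes are right-handed (so a half turn about z gives the same grasp; the last joint's range is limited). The gripper opens to 88 mm and grips with 3 to 60 N. Pads are 20 mm wide; open, the fingers measure 115 mm over their backs; the gripper's body (75 mm by 178 mm) begins 61 mm behind the grasp point.
Start: joints at [60.35, 5.22, 70.514, -0, 104.267, -3.249], TCP at [0.267, 0.537, 0.223] pointing down, gripper open.
Joint ranges: [-164.24, 164.24], [-49.07, 125.15], [9.68, 141.18], [-86.29, 266.29], [3.28, 154.24], [-151.56, 151.56]. Speed limits (degrees/s): [147.25, 147.25, 172.46, 180, 180, 180].

## Interface

Orientations are given as [roll, pitch, yaw] about the fixed x, y, z axes, in that order (R = Rz(yaw) Ry(pitch) Rx(roll)).
In Python, from station import ctrl gives the robot as it stands.
- The arm moves only by the tool carry_out, never from a script. Its argument "motion" is a list of rows, each an object with "claw": the opening, from 0 (shut) to 1 (fully open); "slide": the shift along the tool's x, y, z in mm, a list of three; "twist": the turn, a rotation vector about the tool's x, y, z in rad, a list of three. In form: [{"claw": claw, "slide": [tx, ty, tz], "twist": [rx, ry, rz]}, ...]. A call has 1 to 8 rows; each row is the pose to reach, as a shift and turn from the pose commanded when the call began, along the tool's axes at that moment; what a row does not reach only later rows make up. A row lasts 1/10 s, in which the tool goes at most 50 mm and 8.59 degrees, less where a joint would pass 70% of its speed; a pose out of reach is approached as far as the arm can. A call with a gripper value outside its range is refused whole. The fingers move at their own pace and stop on an object; the grip force is fixed at half the most. Time passes only in rows, so rows that repeat a pose let the fingers close. It gives the time, the measured TCP pose, the force and the opening at its end, in the units of the state.
- ctrl.observe(): the state, without advancing time (a new reading comes with each control period).
- ctrl.camera(name): name is "scene" or "side" or "wrist"; returns a dict with "image" (480x640x3 uint8, red, green, blue), "z_map" (480x640 float32, m along the optical axis (not along the pixel's ray), 0 where there is no reading), "vertical_fov" (degrees; the focal length in pixels is half the picture's height over the tangent of half this angle, whatever the lens; pixels are square), "cx", "cy" (the principal point, pixels), "k1" (the pictures are not rectified: a ray, as slopes to the right and down, at radius r is drawn at 1 + k1 r^2 times it, then the intrinsics apply), "R" (3x3) and "t" (3): a world point X has camera coordinates R X + t; the wrist camera has in their place "hand_eye" (4x4, takes a point from camera to tool coordinates, whose origin is the TCP and whose axes are the tool frame's). Camera axes: x right, y down, z forward; pixel columns grow to the right and rows downward; lengths in m; the calibration is good to about 2 mm. A picture is of the moment at which its call begins: read the wrist's pose just before it.
- ctrl.finish_job(): hands the job in, once; it reports no verdict.
Trained networks look in the newest picture that a camera, given by its name, has taken for a name from the list of things; names that differ only in an ending like _2 or _b are one class to them, and where a whole thing is asked for, a point or a joint stands for the part that bears it (a point fixed in the world has none). Each returns a list of dicts, best first, with "p" (0 to 1); they miss things now and then, are a little off and sometimes report something else, mostly with a low value. They report only what shows in the picture. A call takes as long as a camera call. They do not tell look-alikes from the thing itself.
- ctrl.recognise(camera, target): "position" ([column, row] as shares, 0 to 1, of the picture: columns of its width, rows of its height, amid what is visible of it).
- ctrl.masks_of(camera, target): "pixels" (480x640 bool, what is visible of it) and "position" ([column, row] as shares, 0 to 1, of the picture: columns of its width, rows of its height, amid what is visible of it).
- ctrl.tip_of(camera, target): "position" ([column, row] as shares, 0 to 1, of the picture: columns of its width, rows of its height: a listed point, or the origin of a listed thing).
The state is a dict: "t": time; "qpos": joint angles; "joint_vel": joint speeds; "joint_torque": joint torques, N m; "tool_pos": TCP position; "ee_rot": TCP orientation; "wrist_force": force on the tool from outside, world axes, zero at the start; "ft_torque": the same for the moment, N m; "grip_width": finger opening in m.
Only numpy, scipy, OpenCV 4.12 (cv2) and the standard library are available. Lean on these libraries where they do the work, as an engineer would, in place of code of your own. Each camera call takes 0.05 s, during which the arm holds its last target.

## Task

Print the metal strip: roll the standing pattern wheel on its rim along the strip, from the ridged nest where it stands, under the fixed bridge, and into the other nest, and let go of it standing upright there. It must truly roll all the way, not be dragged, so that its small black hole goes once round, from the top through the bottom to the top again; never lift the wheel off the strip, let it run off the strip's side or tip it over, and leave the other things on the bench where they are.

Things in the scene. Friction and masses are not known exactly. Their poses are not given: they have to be found in the camera images.
- bed: Dark wooden board 130 (its x) by 360 (its y) by 12 mm, fixed on the bench; origin at the centre of its underside, z up. Along its middle (its y) lies a steel strip 44 mm wide, 2 mm thick, top face 14 mm above the origin. The wheel goes towards +y of the board, from the nest at y = -110 mm to the one at y = +110 mm; these 220 mm are just one turn of the wheel.
- wheel_hub (a point): Centre of the pattern wheel: steel disc of 70 mm diameter, 24 mm thick, 0.4 to 0.7 kg, standing on its ribbed rim, centre 35 mm above the strip's top. x is its axle, at first along the board's x. A flat-ended brass stub 12 mm in diameter stands out 6 mm from each face: 36 mm over the stubs. Pinched lightly there (about 3 N) it turns between the fingers as it is drawn along; pinched hard it skids.
- wheel_mark (a point): Centre of the small black hole in the wheel's faces, 27 mm from the wheel's centre; straight above the centre at first. It shows how far the wheel has turned.
- bridge_bar (a point): Middle of the fixed bridge's round cross bar: 10 mm thick, along the board's x, 97 mm above the board's origin, on 10 mm posts 58 mm either side of the strip's middle. It stands near the board's middle; the wheel clears it by 8 mm. Fingers straight above the wheel strike it; fingers tilted along the strip reach under it. A folded loupe at 57 to 63 mm height sticks out 41 mm beyond the +x post.
- block: Bystander: steel bench block 60 x 60 x 22 mm, origin under its centre.
- blank: Bystander: plain steel disc lying flat, 56 mm in diameter, 16 mm high, origin under its centre.
- graver: Bystander: graver with a wooden handle, 130 mm long, lying, 26 mm high, origin under its middle.
- jar: Bystander: small glass jar, 48 mm in diameter, 50 mm high, origin under its centre.
- hammer: Bystander: hammer, 220 mm long, lying, origin under its middle.
- brush: Bystander: brush, 180 mm long, lying, origin under its middle.
- dish: Bystander: white shallow dish, 90 mm in diameter, 25 mm high, origin under its centre.
- wheel: The pattern wheel itself, the same point and axes as wheel_hub.
- nest (a point): Centre, on the strip's top face, of the far nest, where the wheel must go (board y = +110 mm). A nest is a pair of ridges across the strip, 2 mm high and 4 mm wide, at 15 mm before and behind its centre; the wheel settles between them with about 2 mm of play. The wheel stands at first in an equal nest at board y = -110 mm.
Not all that is in view belongs to the job. Leave any orange or purple look-alike of the wheel alone.

How it is judged (in metres and radians):
On the way:
1. the wheel has rolled half a turn: its hole is at the bottom while it is near the middle of the strip (z of wheel_mark in the frame of bed below 0.037 m and y of wheel_hub in the frame of bed between -0.05 and 0.05 m), for 0.05 s.
At the end, for the whole second after the job is handed in: The wheel stands still and upright (within 8 degrees) in the far nest, its centre within 8 mm of the nest's centre along the strip and within 15 mm of the strip's middle, its hole within 60 degrees of the top after one turn (y of wheel_hub in the frame of bed between 0.102 and 0.118 m and x of wheel_hub in the frame of bed between -0.015 and 0.015 m and z of wheel_hub in the frame of bed below 0.052 m and angle between wheel_hub's own x axis and vertical between 1.42 and 1.72 rad and z of wheel_mark in the frame of bed above 0.061 m and linear speed of wheel below 0.01 m/s and angular speed of wheel below 0.2 rad/s); the robot touches nothing.
It fails at once if the wheel is lifted more than 8 mm off the strip (z of wheel_hub in the frame of bed above 0.057 m).
It fails at once if the wheel leans over by more than 25 degrees (angle between wheel_hub's own x axis and vertical below 1.13 rad or angle between wheel_hub's own x axis and vertical above 2.01 rad).
It fails at once if the wheel leaves the strip sideways (x of wheel_hub in the frame of bed below -0.022 m or x of wheel_hub in the frame of bed above 0.022 m).
It fails at once if another loose thing on the bench is moved by more than 20 mm (distance of any of block, blank, graver, jar, hammer, brush, dish from where it was at the start of the episode above 0.02 m).
It also fails if it takes over 64 s, if anything falls off the work surface, if the arm or the gripper's body presses on something with over 40 N, if the wrist force passes 120 N, or if a joint passes its speed limit or range.

## Working session

There is one attempt and no reset: what is moved stays moved. The work goes in short steps, Python scripts to look and compute and a tool call to move; the robot and the scene stay as the last step left them, time stands still between calls to the robot, and variables do not carry over. Pictures are saved under pics/ and viewed, and the job is handed in when it is done.

Besides the shell and the picture viewer there is one more tool, called after "Call:" as name([rows], argument=value, ...), one row to a line, values as JSON. carry_out: Moves the arm, as the interface text tells. Its arguments: {"type":"object","properties":{"motion":{"type":"array"}},"required":["motion"]}

```bash
ls; mkdir -p pics; python3 - <<'E'
from station import ctrl
import cv2
s=ctrl.observe(); print(s); print(ctrl.tcp_to_grasp)
for n in ["scene","side","wrist"]:
    c=ctrl.camera(n); cv2.imwrite(f"pics/{n}0.png",c["image"][:,:,::-1])
    print(n,{k:v for k,v in c.items() if k not in("image","z_map")})
    for t in ["wheel_hub","wheel_mark","bridge_bar","nest","bed"]:
        print(t,[(round(d["p"],2),[round(d["position"][0]*640),round(d["position"][1]*480)]) for d in ctrl.tip_of(n,t)])
E
```

```text
pics
{'t': 0.0, 'qpos': array([ 6.03499806e+01,  5.25993653e+00,  7.05818802e+01,  1.17418875e-03,
        1.04264983e+02, -3.24742489e+00]), 'joint_vel': array([-0.04696445,  0.02164177,  0.04595407, -0.04548116,  0.04554352,
       -0.01262252]), 'joint_torque': array([-8.46294024e-04, -4.46456695e+01, -4.06452012e+01,  6.97607710e-02,
        2.92199588e-02, -9.77934474e-05]), 'tool_pos': array([0.26664465, 0.53716928, 0.22154   ]), 'ee_rot': array([-1.79992813e+02,  1.06564182e-01,  6.35977004e+01]), 'wrist_force': array([-0.48951388,  0.19015905,  0.93441308]), 'ft_torque': array([ 0.03130158, -0.00760285,  0.02453386]), 'grip_width': 0.08805661679498232}
0.0187
scene {'vertical_fov': 53.11843623984041, 'cx': 319.4685103881248, 'cy': 245.6848793713734, 'k1': -0.0494230830854333, 'R': array([[-0.07537944,  0.99706549,  0.01335458],
       [ 0.83959469,  0.07068832, -0.53859439],
       [-0.53795789, -0.02938651, -0.84245934]]), 't': array([ 0.06321588, -0.40965179,  1.44415276])}
wheel_hub [(0.77, [215, 201]), (0.71, [290, 187]), (0.65, [298, 243]), (0.64, [222, 249])]
wheel_mark
[... 684 characters left out ...]
282]), (0.68, [332, 313]), (0.65, [235, 229]), (0.55, [284, 339]), (0.32, [318, 248])]
bridge_bar [(0.98, [319, 222])]
nest [(0.71, [324, 222])]
bed [(0.63, [319, 252])]
wrist {'vertical_fov': 62.80009396641231, 'cx': 321.3833421244671, 'cy': 242.7068245369961, 'k1': -0.045466658700775514, 'hand_eye': array([[ 9.99999763e-01, -2.75995112e-04,  6.31423377e-04,
        -2.97478220e-04],
       [ 1.14421318e-04,  9.70074415e-01,  2.42807776e-01,
        -6.49092922e-02],
       [-6.79541422e-04, -2.42807646e-01,  9.70074216e-01,
        -1.62519069e-01],
       [ 0.00000000e+00,  0.00000000e+00,  0.00000000e+00,
         1.00000000e+00]])}
wheel_hub []
wheel_mark []
bridge_bar []
nest []
bed []
```

View pics/scene0.png

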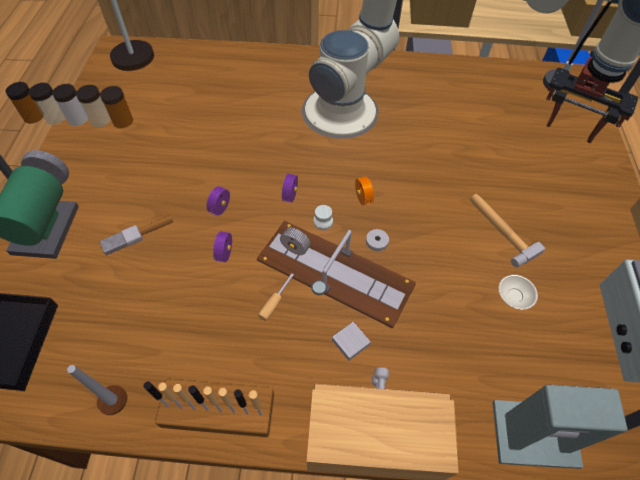

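View pics/side0.png

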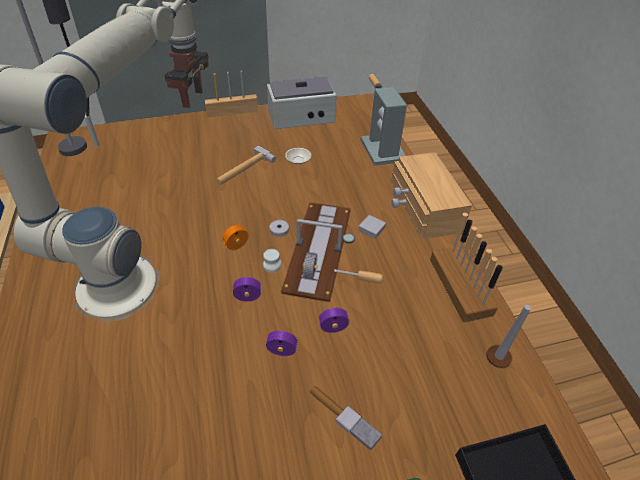

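```bash
cat > h.py <<'E'
import numpy as np, cv2
from scipy.spatial.transform import Rotation as Ro
def K(c):
    f=240/np.tan(np.radians(c["vertical_fov"])/2)
    return np.array([[f,0,c["cx"]],[0,f,c["cy"]],[0,0,1.]])
def D(c): return np.array([c["k1"],0,0,0,0.])
def ext(c,s=None):
    "R,t world->cam"
    if "R" in c: return np.array(c["R"]),np.array(c["t"])
    H=np.array(c["hand_eye"]); T=np.eye(4); T[:3,:3]=Ro.from_euler('xyz',s["ee_rot"],degrees=True).as_matrix(); T[:3,3]=s["tool_pos"]
    M=np.linalg.inv(T@H); return M[:3,:3],M[:3,3]
def rays(c,px,E):
    n=cv2.undistortPoints(np.array(px,float).reshape(-1,1,2),K(c),D(c)).reshape(-1,2)
    d=np.c_[n,np.ones(len(n))]; R,t=E
    return -R.T@t, d@R
def onplane(c,px,z,E):
    o,d=rays(c,px,E); return o+d*((z-o[2])/d[:,2])[:,None]
def cloud(c,E,mask=None):
    z=c["z_map"]; m=(z>0) if mask is None else (mask&(z>0))
    v,u=np.nonzero(m); n=cv2.undistortPoints(np.c_[u,v].astype(float).reshape(-1,1,2),K(c),D(c)).reshape(-1,2)
    P=np.c_[n,np.ones(len(n))]*z[v,u][:,None]; R,t=E
    return (P-t)@R, np.c_[u,v]
def proj(c,X,E):
    R,t=E; r,_=cv2.Rodrigues(R)
    return cv2.projectPoints(np.array(X,float).reshape(-1,1,3),r,t.reshape(3,1),K(c),D(c))[0].reshape(-1,2)
E
python3 - <<'E'
from station import ctrl
from h import *
for n in ["scene","side"]:
    c=ctrl.camera(n);E=ext(c)
    m=ctrl.masks_of(n,"bed"); print([ (d["p"],d["pixels"].sum()) for d in m])
    P,uv=cloud(c,E,m[0]["pixels"])
    k=(P[:,2]>0.008)&(P[:,2]<0.02); Q=P[k]
    print(n,np.histogram(P[:,2],bins=[-.02,0,.004,.008,.01,.012,.014,.016,.02,.05,.1,.2])[0])
    r=cv2.minAreaRect((Q[:,:2]*1000).astype(np.float32)); print(r)
    for t in ["jar","blank","graver","block","dish","hammer","brush"]:
        mm=ctrl.masks_of(n,t)
        if mm:
            P,_=cloud(c,E,mm[0]["pixels"]); print(t,round(mm[0]["p"],2),np.median(P,0).round(3),P.min(0).round(3),P.max(0).round(3))
    im=c["image"][:,:,::-1]
    x0,y0=(240,170) if n=="scene" else (220,190)
    cv2.imwrite(f"pics/{n}1.png",cv2.resize(im[y0:y0+150,x0:x0+200],None,fx=4,fy=4,interpolation=cv2.INTER_CUBIC))
E
```

```text
[(0.59, np.int64(6651))]
scene [  67   95  144  587 1641 2239 1372  434   24   19    1]
((561.781005859375, 15.28411865234375), (360.3919677734375, 133.13150024414062), 65.2399673461914)
jar 0.55 [ 0.434 -0.024  0.043] [ 0.4   -0.045 -0.003] [0.447 0.    0.055]
blank 0.57 [0.469 0.113 0.015] [ 0.429  0.085 -0.004] [0.496 0.145 0.022]
graver 0.64 [ 0.669 -0.122  0.022] [ 0.581 -0.147  0.008] [ 0.702 -0.083  0.03 ]
block 0.68 [0.74  0.059 0.022] [ 0.695  0.019 -0.005] [0.777 0.099 0.028]
dish 0.78 [0.585 0.443 0.013] [ 0.532  0.394 -0.006] [0.636 0.498 0.028]
hammer 0.69 [0.435 0.443 0.022] [ 0.308  0.356 -0.005] [0.516 0.521 0.031]
brush 0.71 [ 0.514 -0.495  0.018] [ 0.448 -0.558  0.   ] [ 0.564 -0.405  0.026]
[(0.61, np.int64(3563))]
side [   5   13   99  357  924 1128  756  256    6    8    1]
((560.4385986328125, 16.269119262695312), (361.9036865234375, 130.0706787109375), 65.21942138671875)
jar 0.86 [ 0.419 -0.032  0.04 ] [ 0.396 -0.046 -0.002] [0.446 0.052 0.056]
blank 0.72 [0.463 0.107 0.014] [ 0.437  0.085 -0.004] [0.49  0.142 0.021]
graver 0.68 [0.608 0.001 0.063] [ 0.501 -0.036 -0.004] [0.678 0.128 0.106]
block 0.93 [0.73  0.055 0.02 ] [ 0.692  0.019 -0.003] [0.772 0.123 0.027]
dish 0.64 [0.592 0.453 0.015] [ 0.547  0.395 -0.002] [0.633 0.52  0.03 ]
hammer 0.96 [0.422 0.44  0.021] [ 0.308  0.359 -0.006] [0.512 0.556 0.032]
brush 0.82 [ 0.508 -0.499  0.018] [ 0.44  -0.56  -0.004] [ 0.562 -0.401  0.025]
```

View pics/scene1.png

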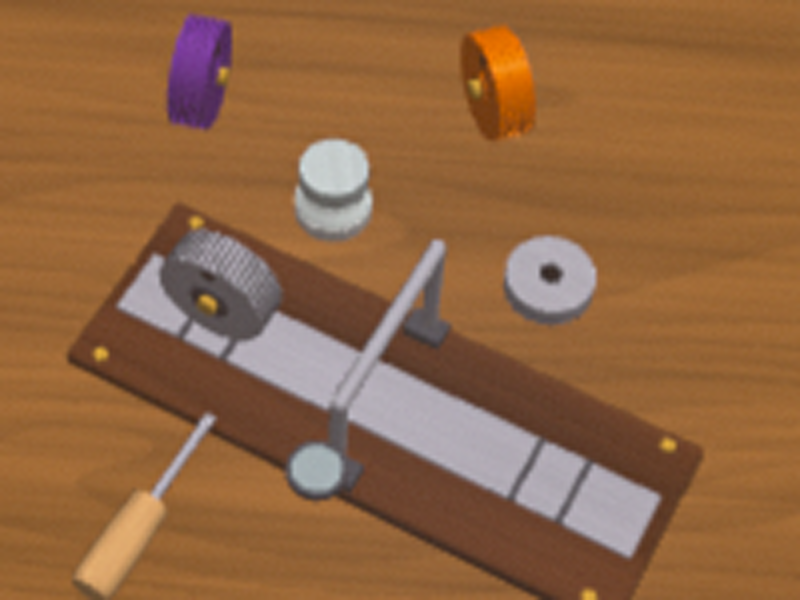

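View pics/side1.png

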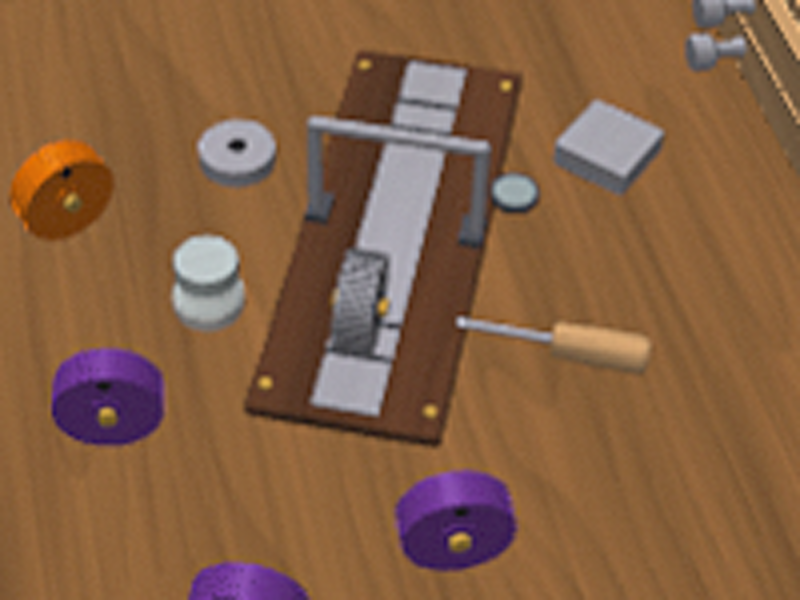

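```bash
cat >> h.py <<'E'
def tri(obs):
    A=np.zeros((3,3));b=np.zeros(3);L=[]
    for c,E,px in obs:
        o,d=rays(c,[px],E); d=d[0]/np.linalg.norm(d[0]); M=np.eye(3)-np.outer(d,d); A+=M;b+=M@o;L.append((M,o))
    X=np.linalg.solve(A,b); return X,[np.linalg.norm(M@(X-o))*1000 for M,o in L]
BC=np.array([.5611,.0158]);BY=np.radians(-24.77)
def toB(X):
    X=np.atleast_2d(X);d=X[:,:2]-BC;c,s=np.cos(BY),np.sin(BY)
    return np.c_[d@[c,s],d@[-s,c],X[:,2]]*1000
E
python3 - <<'E'
from station import ctrl
from h import *
C={n:ctrl.camera(n) for n in ["scene","side"]}
obs={}
near={"wheel_hub":[(298,243),(311,269)],"wheel_mark":[(295,233),(312,258)],"bridge_bar":[(335,252),(319,222)]}
for t,g in near.items():
    o=[]
    for n,gg in zip(C,g):
        L=ctrl.tip_of(n,t)
        px=[np.array(d["position"])*[640,480] for d in L]
        px=min(px,key=lambda p:np.linalg.norm(p-gg)); o.append((C[n],ext(C[n]),px))
    X,e=tri(o); print(t,X.round(4),np.round(e,1),toB(X).round(1))
# bridge from depth
for n in C:
    P,uv=cloud(C[n],ext(C[n])); B=toB(P)
    k=(abs(B[:,0])<60)&(abs(B[:,1])<60)&(B[:,2]>85)&(B[:,2]<115); print(n,"bar",k.sum(),np.median(B[k],0).round(1),B[k].min(0).round(0),B[k].max(0).round(0))
    k=(abs(B[:,0])<30)&(abs(B[:,1]+110)<45)&(B[:,2]>25); print(n,"wheel",k.sum(),B[k].min(0).round(0),B[k].max(0).round(0))
# nest lines scene: ridge ends from crop
c=C["scene"];q=[(240+x/4,170+y/4) for x,y in [(542,440),(513,498),(590,462),(560,522),(186,325),(232,348)]]
print(toB(onplane(c,q,.015,ext(c))).round(1))
# corners & strip ends
q=[(240+x/4,170+y/4) for x,y in [(178,205),(703,453),(70,357),(150,255),(118,305),(661,494),(632,556)]]
print(toB(onplane(c,q,.013,ext(c))).round(1))
E
```

```text
wheel_hub [ 0.507  -0.0804  0.0404] [2. 2.] [[  -8.8 -110.    40.4]]
wheel_mark [ 0.5109 -0.0811  0.0811] [1.2 1.2] [[  -5.  -109.    81.1]]
bridge_bar [0.5577 0.0197 0.0885] [2.9 2.9] [[-4.7  2.1 88.5]]
scene bar 219 [  2.9   2.3 101.1] [-60.  -5.  86.] [ 60.   7. 105.]
scene wheel 563 [ -15. -145.   26.] [ 17. -75.  90.]
side bar 176 [ 1.4 -1.5 99.4] [-59.  -7.  86.] [ 59.   6. 106.]
side wheel 309 [ -21. -145.   26.] [ 15. -74.  86.]
[[ -19.9   95.7   15. ]
 [  22.2   97.5   15. ]
 [ -20.5  126.2   15. ]
 [  22.8  127.4   15. ]
 [  14.7 -124.7   15. ]
 [  15.   -92.5   15. ]]
[[ -59.7 -175.8   13. ]
 [ -59.4  181.    13. ]
 [  67.  -173.9   13. ]
 [ -18.9 -171.1   13. ]
 [  21.8 -168.7   13. ]
 [ -22.8  170.3   13. ]
 [  21.1  171.7   13. ]]
```

```bash
cat >> h.py <<'E'
def fromB(b):
    b=np.array(b,float)/1000;c,s=np.cos(BY),np.sin(BY)
    return np.array([BC[0]+c*b[0]-s*b[1],BC[1]+s*b[0]+c*b[1],b[2]])
TG=18.7
def tool(hub,phi,back=0.0,flip=False):
    """TCP pose so that grasp point is at board point hub(mm), tool leaning phi deg (body toward +y if >0), pulled back mm"""
    p=np.radians(phi); ax=np.array([0,-np.sin(p),-np.cos(p)]) # approach dir in board
    x=np.array([1.,0,0])*(-1 if flip else 1); y=np.cross(ax,x)
    Rb=np.c_[x,y,ax]; c,s=np.cos(BY),np.sin(BY); RB=np.array([[c,-s,0],[s,c,0],[0,0,1]])
    R=RB@Rb; tcp=np.array(hub,float)+ax*(TG-back)
    return R,fromB(tcp)
def cur(s): return Ro.from_euler('xyz',s["ee_rot"],degrees=True).as_matrix(),np.array(s["tool_pos"])
def delta(s,tgt,base=None):
    R,p=cur(s) if base is None else base
    return ((R.T@(tgt[1]-p))*1000).round(1), Ro.from_matrix(R.T@tgt[0]).as_rotvec().round(4)
def where(s):
    R,p=cur(s); g=p-R[:,2]*TG/1000
    c,sn=np.cos(BY),np.sin(BY); RB=np.array([[c,-sn,0],[sn,c,0],[0,0,1]]); Rb=RB.T@R
    ax=-Rb[:,2]
    return toB(g)[0].round(1),"phi",np.degrees(np.arctan2(ax[1],ax[2])).round(1),"lean x",np.degrees(np.arcsin(ax[0])).round(1),"jawx",Rb[:,0].round(3),"w",round(s["grip_width"]*1000,1),"F",np.round(s["wrist_force"],1),"t",round(s["t"],2),"q",np.round(s["qpos"]).tolist()
E
python3 - <<'E'
from station import ctrl
from h import *
s=ctrl.observe(); print(where(s)); print(delta(s,tool([0,-60,240],0)))
E
```

```text
(array([-485.8,  350.3,  241.3]), 'phi', np.float64(0.0), 'lean x', np.float64(-0.0), 'jawx', array([ 0.029,  1.   , -0.   ]), 'w', 87.2, 'F', array([-0.5,  0.7, -0.1]), 't', 2.2, 'q', [60.0, 5.0, 71.0, -0.0, 104.0, -3.0])
(array([-396.3,  497.3,    1.3]), array([0.    , 0.    , 1.5423]))
```

Call:
carry_out([
  {"claw": 1,"slide": [-396,497,0],"twist": [0,0,1.542]},
  {"claw": 1,"slide": [-396,497,0],"twist": [0,0,1.542]},
  {"claw": 1,"slide": [-396,497,0],"twist": [0,0,1.542]},
  {"claw": 1,"slide": [-396,497,0],"twist": [0,0,1.542]},
  {"claw": 1,"slide": [-396,497,0],"twist": [0,0,1.542]},
  {"claw": 1,"slide": [-396,497,0],"twist": [0,0,1.542]},
  {"claw": 1,"slide": [-396,497,0],"twist": [0,0,1.542]},
  {"claw": 1,"slide": [-396,497,0],"twist": [0,0,1.542]},
])

```text
t: 3.0
tool_pos: [0.4366, 0.1732, 0.2229]
ee_rot: [-180.0, -0.1, -5.5]
wrist_force: [1.5, 0.7, 0.2]
grip_width: 0.0879
```

```bash
python3 - <<'E'
from station import ctrl
from h import *
s=ctrl.observe(); print(where(s)); print(delta(s,tool([0,-60,240],0)))
E
```

```text
(array([-179. ,   90.7,  241.6]), 'phi', np.float64(-0.0), 'lean x', np.float64(-0.0), 'jawx', array([0.944, 0.33 , 0.001]), 'w', 87.9, 'F', array([1.5, 0.7, 0.2]), 't', 3.0, 'q', [17.0, -15.0, 90.0, 0.0, 105.0, 23.0])
(array([119.2, 201.4,   1.7]), array([-0.0006, -0.0008,  0.3364]))
```

Call:
carry_out([
  {"claw": 1,"slide": [119,201,0],"twist": [0,0,0.336]},
  {"claw": 1,"slide": [119,201,0],"twist": [0,0,0.336]},
  {"claw": 1,"slide": [119,201,0],"twist": [0,0,0.336]},
  {"claw": 1,"slide": [119,201,0],"twist": [0,0,0.336]},
  {"claw": 1,"slide": [119,201,0],"twist": [0,0,0.336]},
  {"claw": 1,"slide": [119,201,0],"twist": [0,0,0.336]},
])

```text
t: 3.6
tool_pos: [0.5374, -0.0396, 0.2217]
ee_rot: [179.9, 0.0, -24.7]
wrist_force: [-0.9, 1.0, -0.4]
grip_width: 0.0875
```

```bash
python3 - <<'E'
from station import ctrl
from h import *
s=ctrl.observe(); print(where(s)); 
c=ctrl.camera("wrist");E=ext(c,s); cv2.imwrite("pics/w1.png",c["image"][:,:,::-1])
for t in ["wheel_hub","wheel_mark","bridge_bar","nest"]:
    print(t,[(round(d["p"],2),(np.array(d["position"])*[640,480]).round()) for d in ctrl.tip_of("wrist",t)])
P,uv=cloud(c,E);B=toB(P)
k=(abs(B[:,0])<30)&(abs(B[:,1]+110)<45)&(B[:,2]>25); print("wheel",k.sum(),np.percentile(B[k],[1,50,99],axis=0).round(1))
k&=B[:,2]>80;print("top",B[k].mean(0).round(1),np.percentile(B[k],[2,98],axis=0).round(1))
k=(abs(B[:,0])<50)&(abs(B[:,1])<40)&(B[:,2]>85)&(B[:,2]<115); print("bar",k.sum(),np.percentile(B[k],[2,50,98],axis=0).round(1))
k=(abs(B[:,0])<90)&(abs(B[:,1])<90)&(B[:,2]>8)&(B[:,2]<20)
print("strip z",np.median(B[k&(abs(B[:,0])<15)],0))
E
```

```text
(array([  1.7, -60.2, 240.4]), 'phi', np.float64(0.1), 'lean x', np.float64(0.0), 'jawx', array([ 1.   ,  0.001, -0.001]), 'w', 87.5, 'F', array([-0.9,  1. , -0.4]), 't', 3.6, 'q', [-8.0, -4.0, 80.0, -0.0, 104.0, 17.0])
wheel_hub [(0.58, array([402., 406.])), (0.57, array([ 63., 194.]))]
wheel_mark [(0.85, array([ 44., 203.])), (0.7, array([409., 422.])), (0.26, array([318., 278.])), (0.16, array([207., 246.])), (0.15, array([186.,  96.]))]
bridge_bar [(0.94, array([317., 152.]))]
nest [(0.93, array([318.,  19.]))]
wheel 2488 [[ -19.  -138.4   44.7]
 [  -2.   -99.5   79.2]
 [  14.5  -73.6   85.3]]
top [  -2.2 -107.4   83. ] [[ -13.9 -125.1   80.2]
 [   9.5  -91.6   85.4]]
bar 1896 [[-48.2  -2.5  98.3]
 [ -1.3   2.4 101.6]
 [ 48.3   6.5 103.5]]
strip z [ 0.13357725 16.35371747 14.45967132]
```

View pics/w1.png

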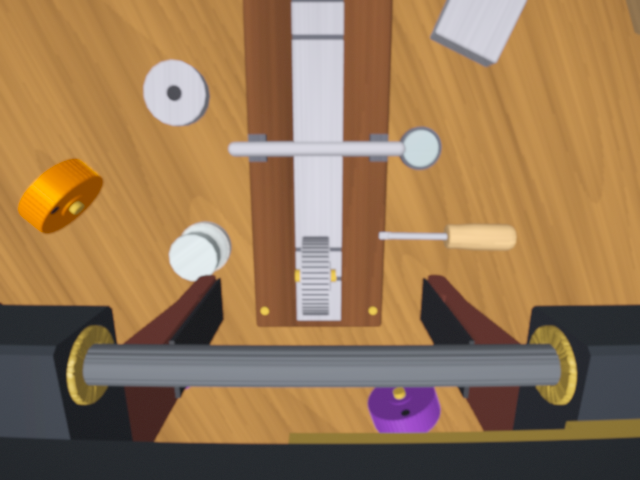

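```bash
python3 - <<'E'
from station import ctrl
from h import *
s=ctrl.observe();c=ctrl.camera("wrist");E=ext(c,s)
print("strip",toB(onplane(c,[(292,37),(344,37),(297,318),(341,318),(293,190),(343,190)],.014,E)).round(1))
print("ridge",toB(onplane(c,[(318,37),(318,1),(320,249),(337,278),(300,249)],.016,E)).round(1))
print("stub",toB(onplane(c,[(298,275),(334,275)],.055,E)).round(1))
print("screws",toB(onplane(c,[(264,311),(373,311)],.013,E)).round(1))
print("bar",toB(onplane(c,[(318,143),(318,155)],.1,E)).round(1))
print("wheeltop",toB(onplane(c,[(303,275),(330,275)],.083,E)).round(1))
im=c["image"][:,:,::-1];cv2.imwrite("pics/w1c.png",cv2.resize(im[220:340,240:400],None,fx=5,fy=5,interpolation=cv2.INTER_CUBIC))
E
```

```text
strip [[ -27.2  101.3   14. ]
 [  18.1  101.6   14. ]
 [ -24.6 -163.1   14. ]
 [  20.5 -162.7   14. ]
 [ -27.4  -32.2   14. ]
 [  19.8  -31.9   14. ]]
ridge [[  -4.5  100.9   16. ]
 [  -4.7  129.7   16. ]
 [  -1.5  -89.1   16. ]
 [  15.6 -118.7   16. ]
 [ -20.9  -89.3   16. ]]
stub [[ -20.7 -102.7   55. ]
 [  11.2 -102.4   55. ]]
screws [[ -58.4 -156.1   13. ]
 [  53.2 -155.2   13. ]]
bar [[ -3.2  10.8 100. ]
 [ -3.2   2.5 100. ]]
wheeltop [[-14.9 -93.1  83. ]
 [  6.9 -92.9  83. ]]
```

View pics/w1c.png

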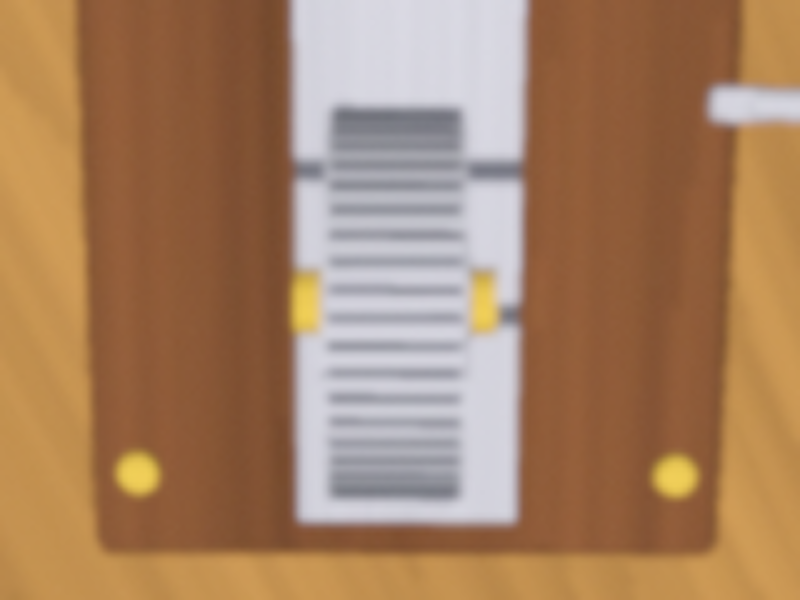

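```bash
python3 - <<'E'
from station import ctrl
from h import *
s=ctrl.observe();print(where(s));c=ctrl.camera("wrist");E=ext(c,s)
H=np.linalg.inv(np.array(c["hand_eye"]))
print(proj(c,[[-.044,0,0],[.044,0,0],[-.044,-.01,0],[.044,-.01,0],[-.044,.01,0],[.044,.01,0]],(H[:3,:3],H[:3,3])).round(1))
print("ridge",toB(onplane(c,[(318,37),(318,1),(320,249),(337,278),(300,249)],.016,E)).round(1))
im=c["image"][:,:,::-1];cv2.imwrite("pics/w2.png",im)
# strip/ridges with scene and side subpixel: project hypothesised ridge ends to compare
for n in ["scene","side"]:
    c=ctrl.camera(n);E=ext(c);im=c["image"][:,:,::-1].copy()
    im=cv2.resize(im[170:320,220:420],None,fx=4,fy=4,interpolation=cv2.INTER_CUBIC)
    for y in (-125,-95,95,125):
        a=proj(c,[fromB([-22,y,16]),fromB([22,y,16])],E)
        a=((a-[220,170])*4+1.5).astype(int); cv2.line(im,tuple(map(int,a[0])),tuple(map(int,a[1])),(0,0,255),1)
    q=[fromB(p) for p in [(-65,-180,12),(65,-180,12),(65,180,12),(-65,180,12)]]
    a=((proj(c,q,E)-[220,170])*4+1.5).astype(np.int32); cv2.polylines(im,[a],True,(0,255,0),1)
    a=((proj(c,[fromB([-58,0,97]),fromB([58,0,97])],E)-[220,170])*4+1.5).astype(int); cv2.line(im,tuple(map(int,a[0])),tuple(map(int,a[1])),(255,0,0),1)
    cv2.imwrite(f"pics/{n}2.png",im)
E
```

```text
(array([ -1.4, -56.1, 241.7]), 'phi', np.float64(-0.0), 'lean x', np.float64(-0.0), 'jawx', array([1.   , 0.008, 0.   ]), 'w', 87.8, 'F', array([ 0.4, -0.8, -0.4]), 't', 3.9, 'q', [-7.0, -4.0, 80.0, 0.0, 104.0, 17.0])
[[219.6 297.7]
 [418.1 297.8]
 [218.1 276.3]
 [419.5 276.4]
 [221.1 318.4]
 [416.7 318.5]]
ridge [[  -4.6  101.    16. ]
 [  -4.8  129.7   16. ]
 [  -1.5  -89.1   16. ]
 [  15.6 -118.7   16. ]
 [ -20.9  -89.2   16. ]]
```

View pics/scene2.png

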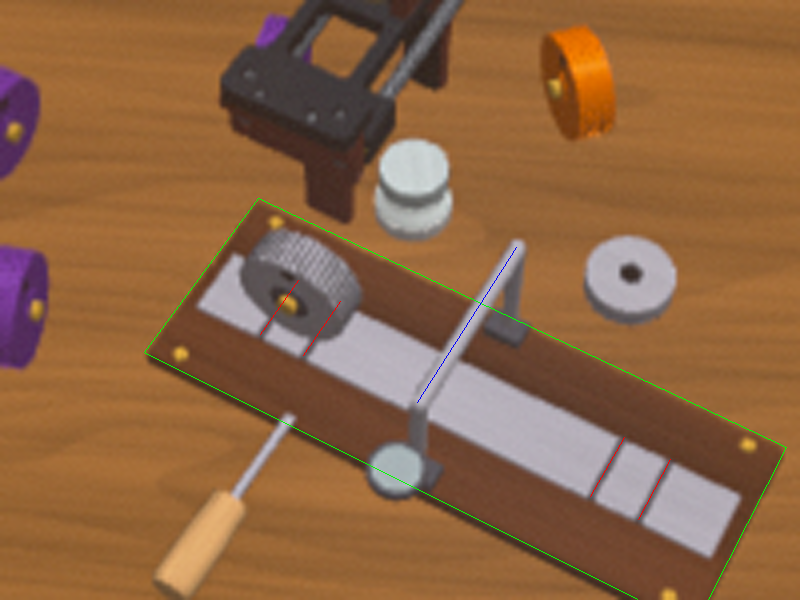

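View pics/side2.png

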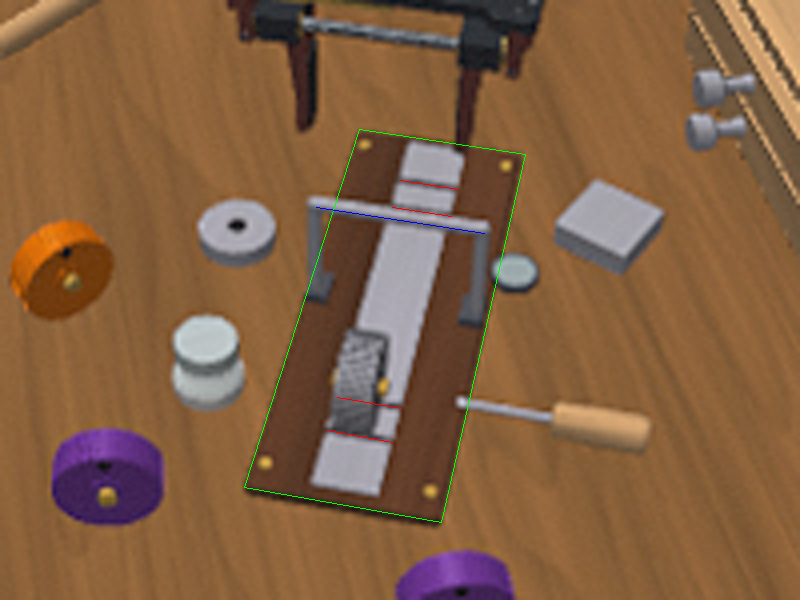

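View pics/w2.png

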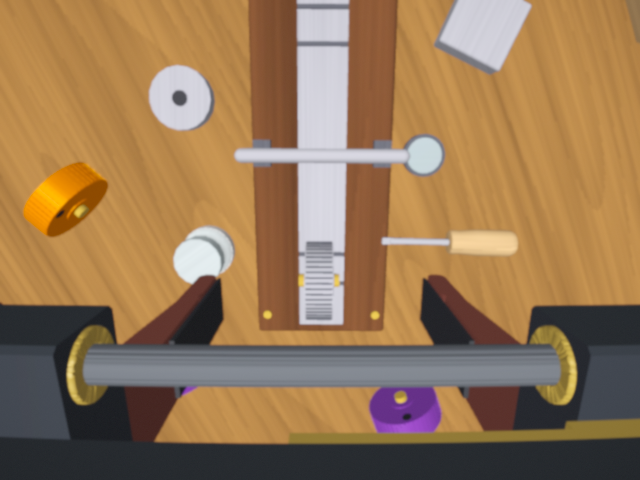

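```bash
python3 - <<'E'
from station import ctrl
from h import *
s=ctrl.observe();print(where(s));c=ctrl.camera("wrist");E=ext(c,s)
print("ridge",toB(onplane(c,[(322,43.5),(322,6.5),(322,254)],.016,E)).round(1))
print("strip",toB(onplane(c,[(297,43),(349,43),(300,320),(344,320)],.014,E)).round(1))
print("stub",toB(onplane(c,[(301,281),(337,281)],.055,E)).round(1))
print("bar",toB(onplane(c,[(322,149),(322,161)],.1,E)).round(1))
E
```

```text
(array([ -1.2, -56.3, 241.7]), 'phi', np.float64(-0.0), 'lean x', np.float64(-0.0), 'jawx', array([1.   , 0.008, 0.001]), 'w', 87.8, 'F', array([ 0.4, -0.2, -0.2]), 't', 4.05, 'q', [-7.0, -4.0, 80.0, 0.0, 104.0, 17.0])
ridge [[ -0.8  95.4  16. ]
 [ -1.  125.1  16. ]
 [  0.7 -94.4  16. ]]
strip [[ -22.6   96.2   14. ]
 [  22.8   96.5   14. ]
 [ -21.3 -165.5   14. ]
 [  23.9 -165.1   14. ]]
stub [[ -17.8 -108.5   55. ]
 [  14.2 -108.2   55. ]]
bar [[ -0.1   6.5 100. ]
 [ -0.1  -1.9 100. ]]
```

```bash
python3 - <<'E'
from station import ctrl
from h import *
s=ctrl.observe(); a=tool([-1,-110,49],-45,110); print(delta(s,a)); 
print(delta(s,tool([-1,-110,49],-45,0),base=a))
E
```

```text
(array([ -0.9, 118.1, 109.3]), array([0.7852, 0.0025, 0.0074]))
(array([ -0.,   0., 110.]), array([0., 0., 0.]))
```

Call:
carry_out([
  {"claw": 0.8,"slide": [-1,118,109],"twist": [0.785,0.0025,0.0074]},
  {"claw": 0.8,"slide": [-1,118,109],"twist": [0.785,0.0025,0.0074]},
  {"claw": 0.8,"slide": [-1,118,109],"twist": [0.785,0.0025,0.0074]},
  {"claw": 0.8,"slide": [-1,118,109],"twist": [0.785,0.0025,0.0074]},
  {"claw": 0.8,"slide": [-1,118,109],"twist": [0.785,0.0025,0.0074]},
  {"claw": 0.8,"slide": [-1,118,109],"twist": [0.785,0.0025,0.0074]},
  {"claw": 0.8,"slide": [-1,118,109],"twist": [0.785,0.0025,0.0074]},
  {"claw": 0.8,"slide": [-1,118,109],"twist": [0.785,0.0025,0.0074]},
])

```text
t: 4.9
tool_pos: [0.4876, -0.1425, 0.1145]
ee_rot: [-135.2, -0.0, -24.8]
wrist_force: [1.2, -1.3, 0.6]
grip_width: 0.0701
```

```bash
python3 - <<'E'
from station import ctrl
from h import *
c=ctrl.camera("scene");c=ctrl.camera("scene");c=ctrl.camera("scene")
s=ctrl.observe();print(where(s)); 
c=ctrl.camera("wrist");cv2.imwrite("pics/w3.png",c["image"][:,:,::-1])
c=ctrl.camera("side");cv2.imwrite("pics/s3.png",cv2.resize(c["image"][150:390,150:470,::-1],None,fx=2.5,fy=2.5))
print(delta(s,tool([-1,-110,49],-45,0)))
E
```

```text
(array([  -0.4, -187.2,  128.3]), 'phi', np.float64(-44.8), 'lean x', np.float64(-0.0), 'jawx', array([1.   , 0.002, 0.002]), 'w', 70.2, 'F', array([-0.2,  0.4, -0.4]), 't', 5.05, 'q', [-47.0, -2.0, 99.0, 41.0, 100.0, -21.0])
(array([ -0.6,   1.2, 110.7]), array([ 0.0029, -0.0006,  0.0028]))
```

View pics/w3.png

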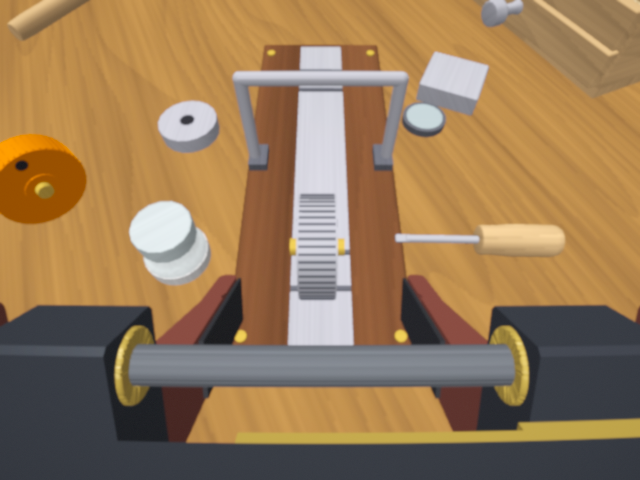

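View pics/s3.png

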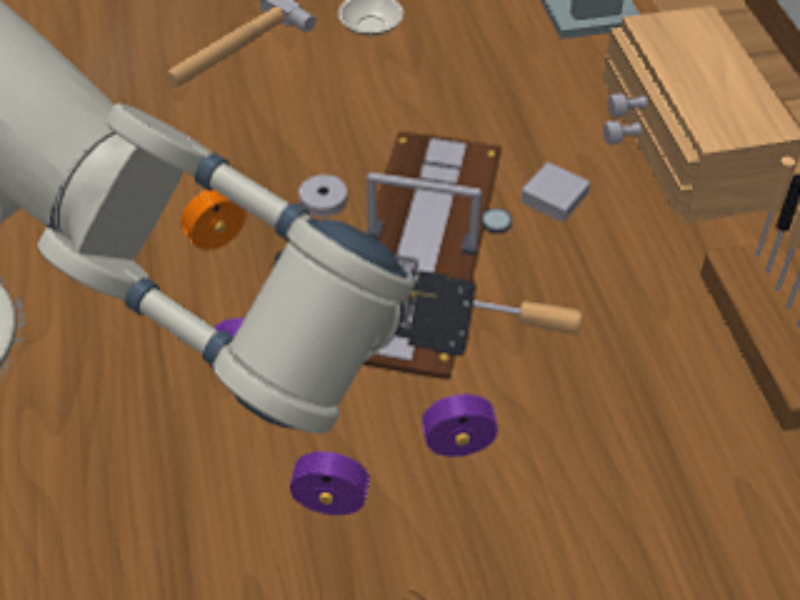

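Call:
carry_out([
  {"claw": 0.7,"slide": [-1,1,50],"twist": [0.003,0,0.003]},
  {"claw": 0.7,"slide": [-1,1,90],"twist": [0.003,0,0.003]},
  {"claw": 0.7,"slide": [-1,1,111],"twist": [0.003,0,0.003]},
  {"claw": 0.6,"slide": [-1,1,111],"twist": [0.003,0,0.003]},
  {"claw": 0.5,"slide": [-1,1,111],"twist": [0.003,0,0.003]},
  {"claw": 0.5,"slide": [-1,1,111],"twist": [0.003,0,0.003]},
])

```text
t: 5.75
tool_pos: [0.5194, -0.0729, 0.036]
ee_rot: [-134.9, -0.0, -25.0]
wrist_force: [0.1, -0.3, 0.0]
grip_width: 0.0446
```

```bash
python3 - <<'E'
from station import ctrl
from h import *
s=ctrl.observe();print(where(s)); 
c=ctrl.camera("wrist");cv2.imwrite("pics/w4.png",c["image"][:,:,::-1])
s=ctrl.observe();print(where(s)); 
E
```

```text
(array([  -0.8, -111.3,   49.2]), 'phi', np.float64(-45.1), 'lean x', np.float64(-0.2), 'jawx', array([ 1.   , -0.004,  0.   ]), 'w', 44.6, 'F', array([ 0.1, -0.3,  0. ]), 't', 5.75, 'q', [-39.0, -0.0, 106.0, 43.0, 89.0, -21.0])
(array([  -0.7, -111.5,   49.2]), 'phi', np.float64(-45.1), 'lean x', np.float64(-0.2), 'jawx', array([ 1.   , -0.004,  0.   ]), 'w', 44.0, 'F', array([-0.3,  0.7,  0.2]), 't', 5.8, 'q', [-39.0, -0.0, 106.0, 43.0, 89.0, -21.0])
```

View pics/w4.png

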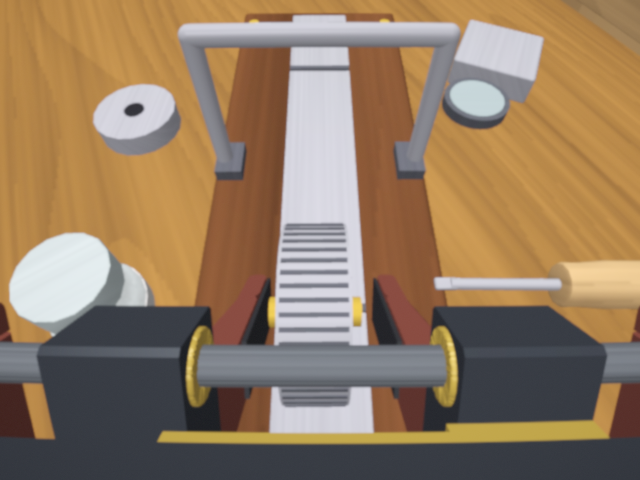

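Call:
carry_out([
  {"claw": 0.46,"slide": [-2,-1,0.5],"twist": [0,0,0]},
  {"claw": 0.43,"slide": [-2,-1,0.5],"twist": [0,0,0]},
  {"claw": 0.42,"slide": [-2,-1,0.5],"twist": [0,0,0]},
  {"claw": 0.41,"slide": [-2,-1,0.5],"twist": [0,0,0]},
  {"claw": 0.405,"slide": [-2,-1,0.5],"twist": [0,0,0]},
  {"claw": 0.405,"slide": [-2,-1,0.5],"twist": [0,0,0]},
])

```text
t: 6.4
tool_pos: [0.5176, -0.0703, 0.0351]
ee_rot: [-134.9, 0.1, -25.0]
wrist_force: [1.9, -1.2, 0.5]
grip_width: 0.0358
```

```bash
python3 - <<'E'
from station import ctrl
from h import *
s=ctrl.observe();print(where(s)); 
c=ctrl.camera("wrist");cv2.imwrite("pics/w5.png",c["image"][:,:,::-1])
c=ctrl.camera("scene");cv2.imwrite("pics/sc5.png",cv2.resize(c["image"][170:320,220:420,::-1],None,fx=4,fy=4,interpolation=cv2.INTER_CUBIC))
s=ctrl.observe();print(where(s)); 
R,p=cur(s); print("move +15 along board:", (R.T@(fromB([0,15,0])-fromB([0,0,0]))*1000).round(1), (R.T@(fromB([0,0,1])-fromB([0,0,0]))*1000).round(2))
E
```

```text
(array([  -3.4, -109.7,   48.2]), 'phi', np.float64(-45.1), 'lean x', np.float64(-0.1), 'jawx', array([ 1.   , -0.004, -0.002]), 'w', 35.8, 'F', array([ 1.9, -1.2,  0.5]), 't', 6.4, 'q', [-39.0, -0.0, 107.0, 43.0, 89.0, -21.0])
(array([  -3.4, -109.7,   48.2]), 'phi', np.float64(-45.1), 'lean x', np.float64(-0.1), 'jawx', array([ 1.   , -0.004, -0.002]), 'w', 35.8, 'F', array([ 1. , -1.9,  2.2]), 't', 6.5, 'q', [-39.0, -0.0, 107.0, 43.0, 89.0, -21.0])
move +15 along board: [ -0.1 -10.6  10.6] [-0.   -0.71 -0.71]
```

View pics/w5.png

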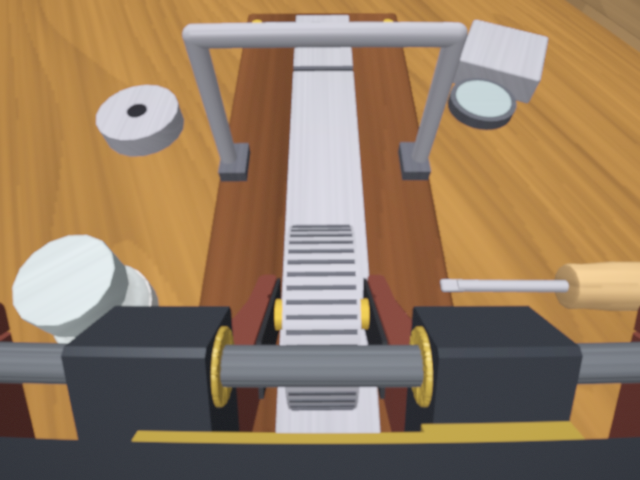

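View pics/sc5.png

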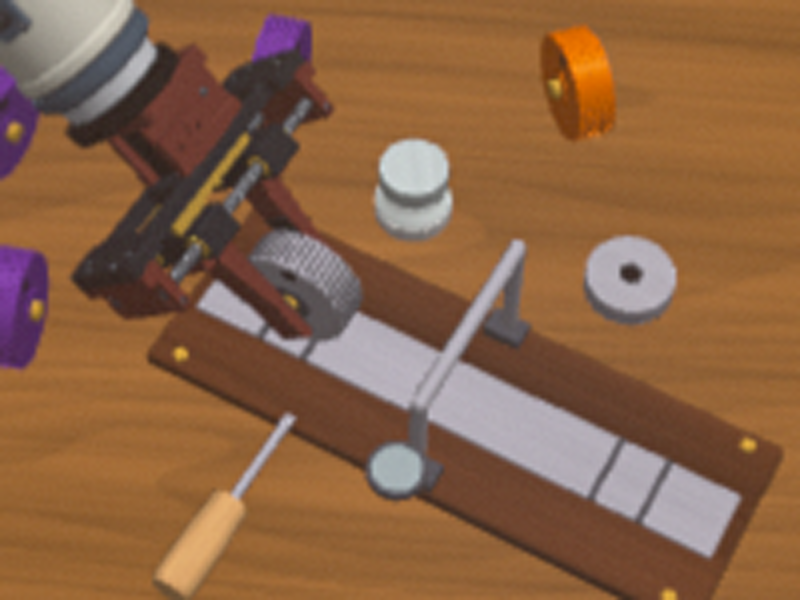

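Call:
carry_out([
  {"claw": 0.405,"slide": [0,-2.1,2.1],"twist": [0,0,0]},
  {"claw": 0.405,"slide": [0,-4.6,3.9],"twist": [0,0,0]},
  {"claw": 0.405,"slide": [0,-7.1,5.7],"twist": [0,0,0]},
  {"claw": 0.405,"slide": [0,-9.9,7.1],"twist": [0,0,0]},
  {"claw": 0.405,"slide": [0,-12,9.2],"twist": [0,0,0]},
  {"claw": 0.405,"slide": [0,-14.1,11.3],"twist": [0,0,0]},
  {"claw": 0.405,"slide": [0,-15.6,14.1],"twist": [0,0,0]},
  {"claw": 0.405,"slide": [0,-17,17],"twist": [0,0,0]},
])

```text
t: 7.3
tool_pos: [0.5278, -0.0476, 0.0353]
ee_rot: [-134.8, 0.1, -24.9]
wrist_force: [1.6, -0.3, 4.3]
grip_width: 0.036
```

```bash
python3 - <<'E'
from station import ctrl
from h import *
s=ctrl.observe();print(where(s)); 
c=ctrl.camera("wrist");cv2.imwrite("pics/w6.png",c["image"][:,:,::-1])
c=ctrl.camera("scene");cv2.imwrite("pics/sc6.png",cv2.resize(c["image"][190:290,240:373,::-1],None,fx=6,fy=6,interpolation=cv2.INTER_CUBIC))
s=ctrl.observe();print(where(s)); 
E
```

```text
(array([ -3.7, -84.8,  48.4]), 'phi', np.float64(-45.2), 'lean x', np.float64(-0.0), 'jawx', array([ 1.   , -0.003, -0.002]), 'w', 36.0, 'F', array([ 1.6, -0.3,  4.3]), 't', 7.3, 'q', [-37.0, -1.0, 107.0, 44.0, 87.0, -19.0])
(array([ -3.7, -84.7,  48.3]), 'phi', np.float64(-45.2), 'lean x', np.float64(-0.0), 'jawx', array([ 1.   , -0.003, -0.002]), 'w', 35.8, 'F', array([3.3, 0.3, 4.2]), 't', 7.4, 'q', [-37.0, -1.0, 107.0, 44.0, 87.0, -19.0])
```

View pics/w6.png

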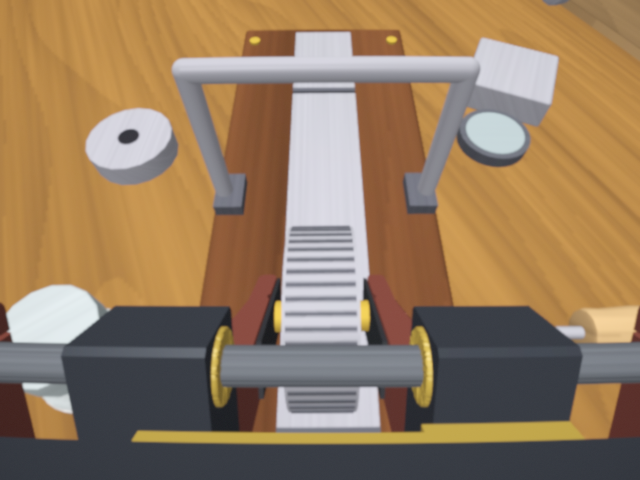

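View pics/sc6.png

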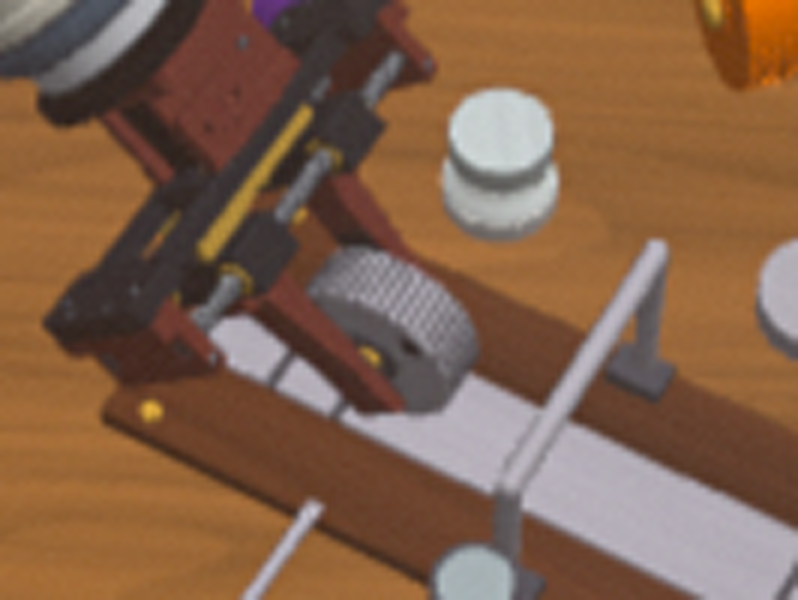

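Call:
carry_out([
  {"claw": 0.405,"slide": [0,-2.1,2.1],"twist": [0,0,0]},
  {"claw": 0.405,"slide": [0.2,-6.4,6.4],"twist": [0,0,0]},
  {"claw": 0.405,"slide": [0.4,-10.6,10.6],"twist": [0,0,0]},
  {"claw": 0.405,"slide": [0.6,-14.8,14.8],"twist": [0,0,0]},
  {"claw": 0.405,"slide": [0.8,-19.1,19.1],"twist": [0,0,0]},
  {"claw": 0.405,"slide": [1,-23.3,23.3],"twist": [0,0,0]},
  {"claw": 0.405,"slide": [1.2,-27.6,27.6],"twist": [0,0,0]},
  {"claw": 0.405,"slide": [1.2,-31.8,31.8],"twist": [0,0,0]},
])

```text
t: 8.2
tool_pos: [0.5472, -0.0071, 0.0346]
ee_rot: [-134.8, 0.2, -24.9]
wrist_force: [-3.7, -0.5, 1.3]
grip_width: 0.0356
```

```bash
cat > look.py <<'E'
from station import ctrl
from h import *
import sys
k=sys.argv[1]
s=ctrl.observe();print(where(s)); 
c=ctrl.camera("wrist");cv2.imwrite(f"pics/w{k}.png",c["image"][:,:,::-1]); a=cv2.resize(c["image"][:,:,::-1],(400,300))
c=ctrl.camera("scene");b=cv2.resize(c["image"][190:290,260:393,::-1],(400,300),interpolation=cv2.INTER_CUBIC)
c=ctrl.camera("side");d=cv2.resize(c["image"][190:290,260:393,::-1],(400,300),interpolation=cv2.INTER_CUBIC)
cv2.imwrite(f"pics/m{k}.png",np.vstack([np.hstack([a,b]),np.hstack([d,d*0])]))
s=ctrl.observe();print(where(s)); 
E
python3 look.py 7
```

```text
(array([ -3. , -39.9,  47.8]), 'phi', np.float64(-45.2), 'lean x', np.float64(0.1), 'jawx', array([ 1.   , -0.003, -0.004]), 'w', 35.6, 'F', array([-3.7, -0.5,  1.3]), 't', 8.2, 'q', [-32.0, -1.0, 108.0, 45.0, 83.0, -16.0])
(array([ -3. , -39.9,  47.9]), 'phi', np.float64(-45.2), 'lean x', np.float64(0.1), 'jawx', array([ 1.   , -0.002, -0.004]), 'w', 35.9, 'F', array([-1.4,  1.8, -0.8]), 't', 8.35, 'q', [-32.0, -1.0, 108.0, 45.0, 83.0, -16.0])
```

View pics/m7.png

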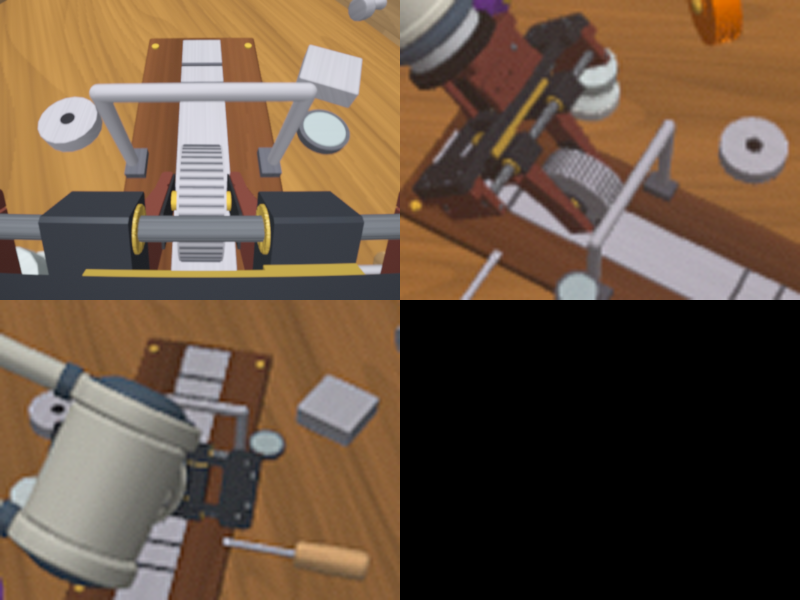

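Call:
carry_out([
  {"claw": 0.405,"slide": [0,-2.8,2.8],"twist": [0,0,0]},
  {"claw": 0.405,"slide": [0.2,-7.8,7.8],"twist": [0,0,0]},
  {"claw": 0.405,"slide": [0.4,-12.9,12.5],"twist": [0,0,0]},
  {"claw": 0.405,"slide": [0.6,-17.9,17.5],"twist": [0,0,0]},
  {"claw": 0.405,"slide": [0.8,-22.8,22.4],"twist": [0,0,0]},
  {"claw": 0.405,"slide": [1,-27.8,27.4],"twist": [0,0,0]},
  {"claw": 0.405,"slide": [1,-32.7,32.3],"twist": [0,0,0]},
  {"claw": 0.405,"slide": [1,-37.7,37.3],"twist": [0,0,0]},
])

```text
t: 9.15
tool_pos: [0.5711, 0.0403, 0.0354]
ee_rot: [-134.8, 0.1, -25.0]
wrist_force: [-2.9, -0.3, 0.1]
grip_width: 0.0356
```

```bash
python3 look.py 8
```

```text
(array([-1.2, 13.1, 48.6]), 'phi', np.float64(-45.2), 'lean x', np.float64(-0.0), 'jawx', array([ 1.   , -0.003, -0.003]), 'w', 35.6, 'F', array([-2.9, -0.3,  0.1]), 't', 9.15, 'q', [-25.0, -1.0, 107.0, 46.0, 79.0, -12.0])
(array([-1.2, 13.2, 48.7]), 'phi', np.float64(-45.2), 'lean x', np.float64(-0.0), 'jawx', array([ 1.   , -0.003, -0.002]), 'w', 35.6, 'F', array([-0.5,  0.9, -0.6]), 't', 9.3, 'q', [-25.0, -1.0, 107.0, 46.0, 79.0, -12.0])
```

View pics/m8.png

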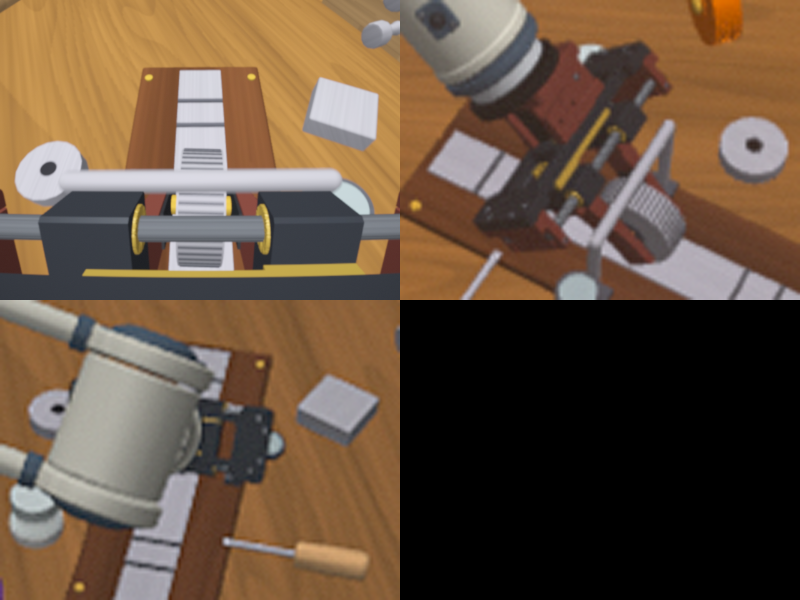

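View pics/w8.png

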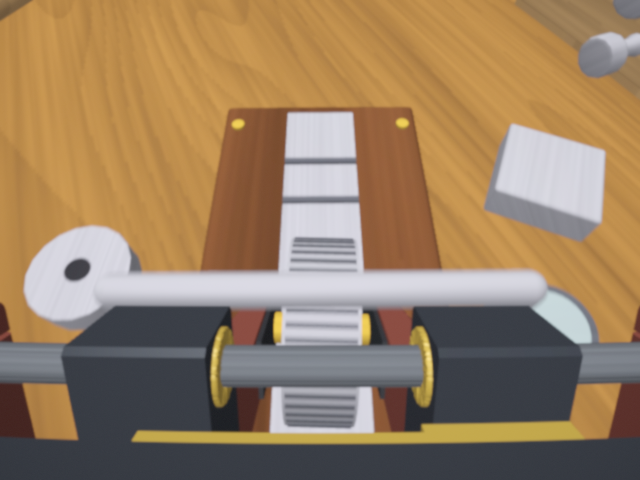

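Call:
carry_out([
  {"claw": 0.415,"slide": [0,0,0],"twist": [0,0,0]},
  {"claw": 0.43,"slide": [0,0,0],"twist": [0,0,0]},
  {"claw": 0.46,"slide": [0,0,0],"twist": [0,0,0]},
  {"claw": 0.5,"slide": [0,0,0],"twist": [0,0,0]},
  {"claw": 0.54,"slide": [0,0,0],"twist": [0,0,0]},
  {"claw": 0.54,"slide": [0,0,-10],"twist": [0,0,0]},
  {"claw": 0.54,"slide": [0,0,-30],"twist": [0,0,0]},
  {"claw": 0.54,"slide": [0,0,-60],"twist": [0,0,0]},
])

```text
t: 10.1
tool_pos: [0.552, 0.0012, 0.0775]
ee_rot: [-134.9, 0.3, -24.9]
wrist_force: [-0.4, -0.4, 0.2]
grip_width: 0.0475
```

Call:
carry_out([
  {"claw": 0.54,"slide": [0,0,-40],"twist": [0,0,0]},
  {"claw": 0.54,"slide": [0,0,-70],"twist": [0,0,0]},
  {"claw": 0.54,"slide": [0,0,-70],"twist": [0,0,0]},
])

```text
t: 10.4
tool_pos: [0.5332, -0.0472, 0.1311]
ee_rot: [-134.9, -0.2, -25.1]
wrist_force: [-1.0, -0.4, 1.4]
grip_width: 0.0478
```

```bash
sed -i 's/for_//' look.py; python3 look.py 9; python3 - <<'E'
from station import ctrl
from h import *
s=ctrl.observe()
mid=tool([0,10,230],0); print("mid",delta(s,mid))
pre=tool([-1,13,49],35,110); print("pre",delta(s,pre,base=mid)); print(delta(s,tool([-1,13,49],35,0),base=pre))
E
```

```text
(array([  0.9, -82.1, 144.3]), 'phi', np.float64(-45.1), 'lean x', np.float64(-0.4), 'jawx', array([ 1.   , -0.007,  0.004]), 'w', 47.8, 'F', array([-1. , -0.4,  1.4]), 't', 10.4, 'q', [-36.0, -7.0, 102.0, 44.0, 94.0, -12.0])
(array([ -1.5, -79.6, 139.5]), 'phi', np.float64(-45.1), 'lean x', np.float64(-0.0), 'jawx', array([ 1.   , -0.004, -0.003]), 'w', 47.4, 'F', array([-0.3,  0. , -0.1]), 't', 10.55, 'q', [-36.0, -6.0, 102.0, 44.0, 94.0, -12.0])
mid (array([   0.9, -114.1,   -5.8]), array([-0.788 ,  0.0017, -0.0049]))
pre (array([ -1. , -55.4,  87.5]), array([-0.6109,  0.    ,  0.    ]))
(array([  0.,  -0., 110.]), array([0., 0., 0.]))
```

View pics/m9.png

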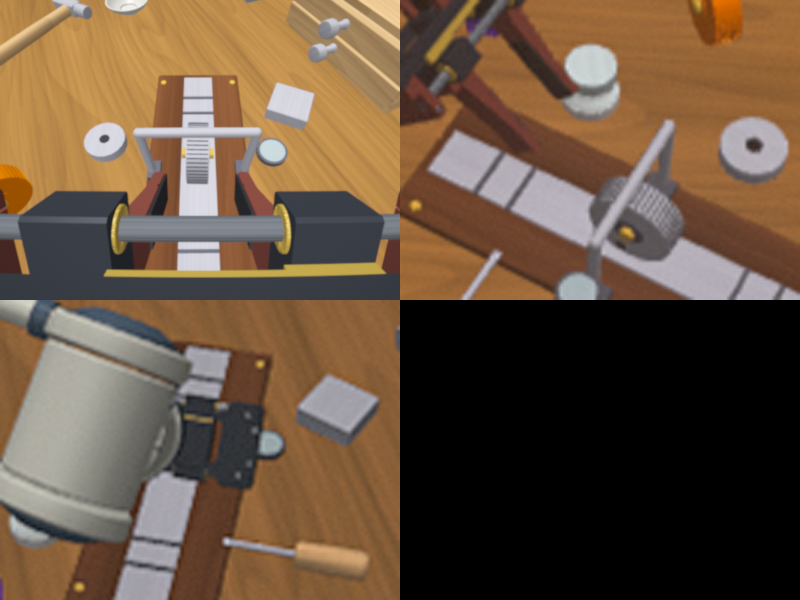

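Call:
carry_out([
  {"claw": 0.6,"slide": [1,-114,-6],"twist": [-0.788,0.002,-0.005]},
  {"claw": 0.6,"slide": [1,-114,-6],"twist": [-0.788,0.002,-0.005]},
  {"claw": 0.6,"slide": [1,-114,-6],"twist": [-0.788,0.002,-0.005]},
  {"claw": 0.6,"slide": [1,-114,-6],"twist": [-0.788,0.002,-0.005]},
  {"claw": 0.6,"slide": [1,-114,-6],"twist": [-0.788,0.002,-0.005]},
  {"claw": 0.6,"slide": [1,-114,-6],"twist": [-0.788,0.002,-0.005]},
  {"claw": 0.6,"slide": [1,-114,-6],"twist": [-0.788,0.002,-0.005]},
])

```text
t: 11.25
tool_pos: [0.5653, 0.0276, 0.2099]
ee_rot: [179.9, 0.1, -24.4]
wrist_force: [-0.7, -0.2, 0.5]
grip_width: 0.0528
```

Call:
carry_out([
  {"claw": 0.58,"slide": [-1,-55,87],"twist": [-0.611,0,0]},
  {"claw": 0.58,"slide": [-1,-55,87],"twist": [-0.611,0,0]},
  {"claw": 0.58,"slide": [-1,-55,87],"twist": [-0.611,0,0]},
  {"claw": 0.58,"slide": [-1,-55,87],"twist": [-0.611,0,0]},
  {"claw": 0.58,"slide": [-1,-55,87],"twist": [-0.611,0,0]},
  {"claw": 0.58,"slide": [-1,-55,87],"twist": [-0.611,0,0]},
  {"claw": 0.58,"slide": [-1,-55,87],"twist": [-0.611,0,0]},
  {"claw": 0.58,"slide": [-1,-55,87],"twist": [-0.611,0,0]},
])

```text
t: 12.05
tool_pos: [0.588, 0.0735, 0.1276]
ee_rot: [145.3, -0.2, -24.9]
wrist_force: [-0.8, -0.1, 0.8]
grip_width: 0.051
```

```bash
python3 look.py 10; python3 - <<'E'
from station import ctrl
from h import *
s=ctrl.observe();c=ctrl.camera("side");im=c["image"];E=ext(c)
P,_=cloud(c,E);B=toB(P)
for n in ["scene","side"]:
    c=ctrl.camera(n);B=toB(cloud(c,ext(c))[0])
    k=(abs(B[:,0])<20)&(B[:,1]>-40)&(B[:,1]<70)&(B[:,2]>28)&(B[:,2]<80);print(n,k.sum(),np.percentile(B[k],[2,50,98],axis=0).round(1))
    for t in ["wheel_hub","wheel_mark"]:
        for d in ctrl.tip_of(n,t):
            px=np.array(d["position"])*[640,480]; q=toB(onplane(c,[px],.049,ext(c)))[0]
            if abs(q[0])<50 and abs(q[1])<80: print(n,t,round(d["p"],2),px.round(1),q.round(1))
print(delta(s,tool([-1,13,49],35,0)))
E
```

```text
(array([  0.2,  74.3, 143. ]), 'phi', np.float64(34.7), 'lean x', np.float64(-0.1), 'jawx', array([ 1.   , -0.002,  0.004]), 'w', 51.0, 'F', array([-0.8, -0.1,  0.8]), 't', 12.05, 'q', [18.0, 25.0, 64.0, -27.0, 114.0, 37.0])
(array([-1.000e-01,  7.460e+01,  1.424e+02]), 'phi', np.float64(34.8), 'lean x', np.float64(-0.1), 'jawx', array([ 1.   , -0.001,  0.003]), 'w', 50.9, 'F', array([-1.3,  0.4, -0.2]), 't', 12.2, 'q', [18.0, 25.0, 64.0, -27.0, 114.0, 37.0])
scene 378 [[-10.3 -25.8  31.6]
 [ 11.5  18.2  62.7]
 [ 17.6  40.7  79.2]]
scene wheel_hub 0.73 [338.9 262.7] [-0.6  7.8 49. ]
scene wheel_mark 0.76 [336.7 266.4] [10.5  8.  49. ]
side 204 [[-13.2 -30.1  29.8]
 [  2.2 -19.8  60.1]
 [ 15.2  28.6  79.8]]
side wheel_hub 0.5 [320.7 238.8] [ 5.4 -5.5 49. ]
side wheel_mark 0.73 [317.6 244.2] [  1.2 -27.5  49. ]
(array([ -1.2,  -2.7, 111.8]), array([-0.0029, -0.0021, -0.003 ]))
```

View pics/m10.png

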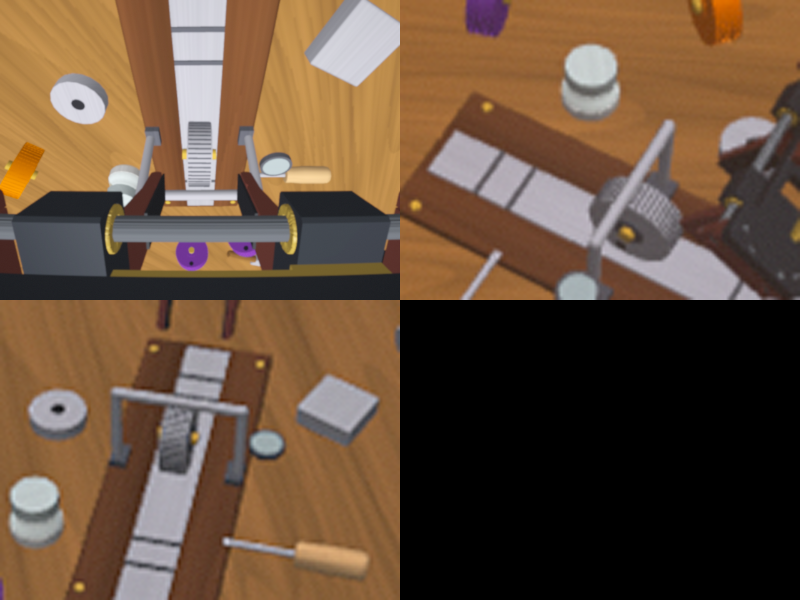

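View pics/w10.png

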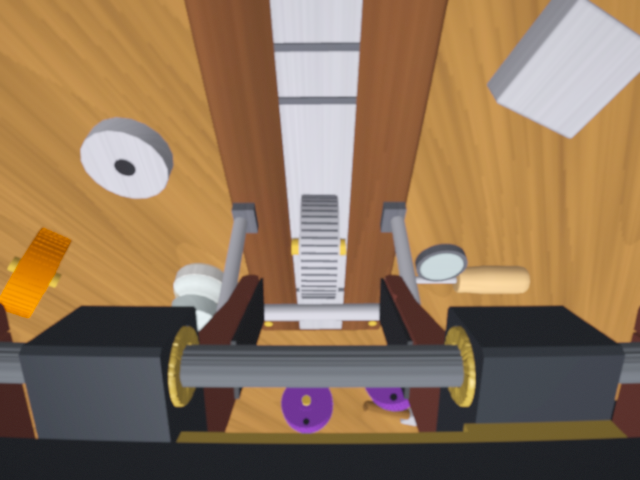

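```bash
python3 - <<'E'
from station import ctrl
from h import *
s=ctrl.observe();c=ctrl.camera("wrist");E=ext(c,s)
print(proj(c,[fromB([-1-18,13,49]),fromB([-1+18,13,49]),fromB([-1,13,49])],E).round(1))
print(toB(onplane(c,[(295,247),(343,247),(318,46),(318,100)],.049,E)).round(1),toB(onplane(c,[(318,46),(318,100)],.016,E)).round(1))
cv2.imwrite("pics/w11.png",cv2.resize(c["image"][180:320,220:420,::-1],None,fx=4,fy=4,interpolation=cv2.INTER_CUBIC))
print(where(s))
E
```

```text
[[292.2 243.6]
 [346.1 243.7]
 [319.1 243.7]]
[[-17.3   9.5  49. ]
 [ 15.1   9.6  49. ]
 [ -1.  141.6  49. ]
 [ -1.1 116.6  49. ]] [[ -1.3 128.1  16. ]
 [ -1.4  98.2  16. ]]
(array([ -0.7,  75.4, 140.4]), 'phi', np.float64(35.0), 'lean x', np.float64(-0.1), 'jawx', array([1.   , 0.   , 0.001]), 'w', 51.0, 'F', array([-0.3,  0.2,  0. ]), 't', 12.55, 'q', [18.0, 25.0, 64.0, -27.0, 114.0, 37.0])
```

View pics/w11.png

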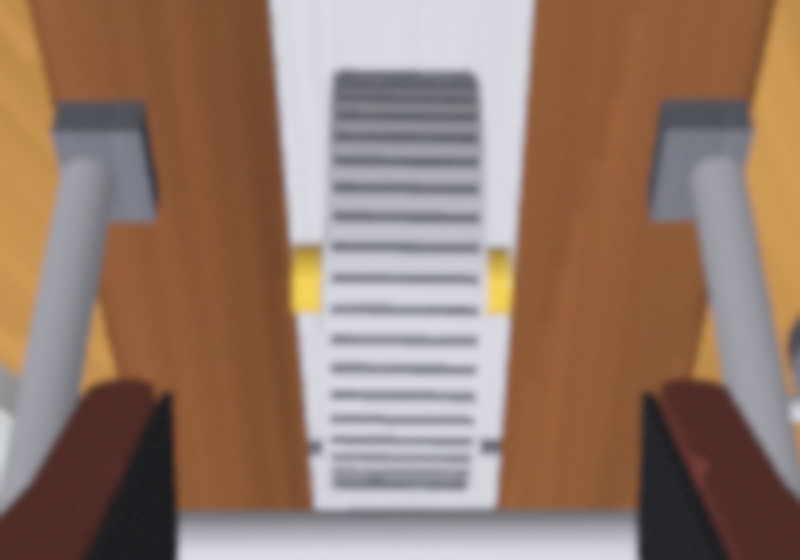

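```bash
python3 - <<'E'
from station import ctrl
from h import *
s=ctrl.observe();print(where(s));print(delta(s,tool([-1.5,9,49],35,60)),delta(s,tool([-1.5,9,49],35,0)))
E
```

```text
(array([ -0.8,  75.5, 140.3]), 'phi', np.float64(35.0), 'lean x', np.float64(-0.1), 'jawx', array([1.   , 0.   , 0.001]), 'w', 50.8, 'F', array([ 0.6, -0.2,  0.2]), 't', 12.6, 'q', [18.0, 25.0, 64.0, -27.0, 114.0, 37.0])
(array([-0.8,  2.1, 52.9]), array([ 0.0002, -0.001 , -0.0001])) (array([ -0.9,   2.1, 112.9]), array([ 0.0002, -0.001 , -0.0001]))
```

Call:
carry_out([
  {"claw": 0.56,"slide": [-1,2,45],"twist": [0,0,0]},
  {"claw": 0.54,"slide": [-1,2,85],"twist": [0,0,0]},
  {"claw": 0.52,"slide": [-1,2,105],"twist": [0,0,0]},
  {"claw": 0.5,"slide": [-1,2,113],"twist": [0,0,0]},
  {"claw": 0.5,"slide": [-1,2,113],"twist": [0,0,0]},
  {"claw": 0.5,"slide": [-1,2,113],"twist": [0,0,0]},
])

```text
t: 13.2
tool_pos: [0.5598, 0.0154, 0.0349]
ee_rot: [145.1, -0.2, -24.7]
wrist_force: [-0.3, 0.0, 0.4]
grip_width: 0.0438
```

```bash
python3 look.py 12
```

```text
(array([-1. ,  9.8, 50.3]), 'phi', np.float64(34.9), 'lean x', np.float64(-0.1), 'jawx', array([1.   , 0.001, 0.003]), 'w', 43.8, 'F', array([-0.3,  0. ,  0.4]), 't', 13.2, 'q', [14.0, 21.0, 78.0, -27.0, 103.0, 38.0])
(array([-1. , 10.1, 50.4]), 'phi', np.float64(34.9), 'lean x', np.float64(-0.2), 'jawx', array([1.   , 0.001, 0.003]), 'w', 44.0, 'F', array([ 0.2, -0.2,  0.5]), 't', 13.35, 'q', [14.0, 21.0, 78.0, -27.0, 103.0, 38.0])
```

View pics/w12.png

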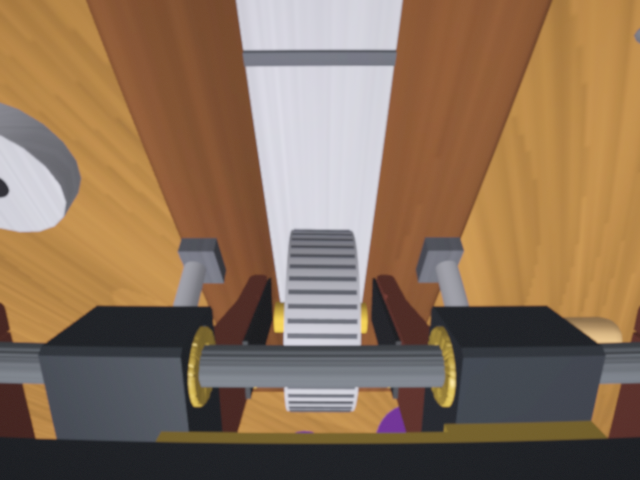

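View pics/m12.png

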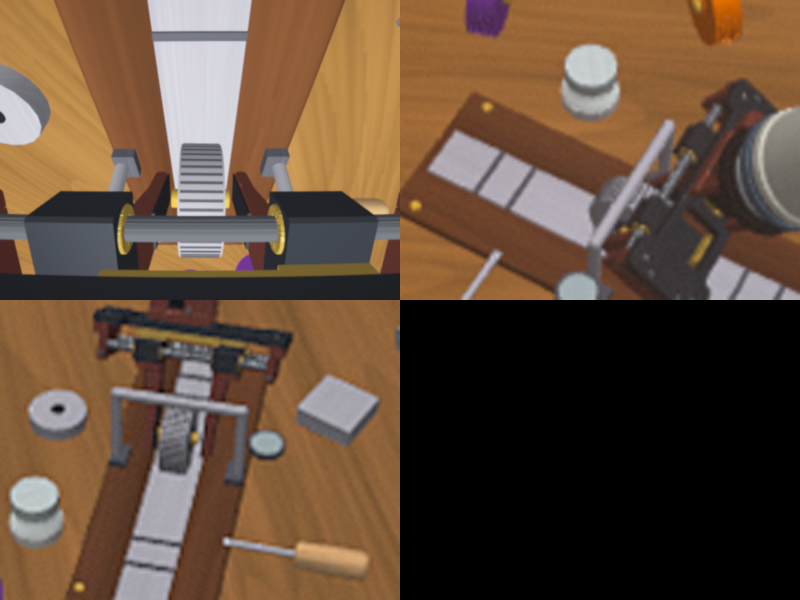

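Call:
carry_out([
  {"claw": 0.46,"slide": [0,-0.7,1],"twist": [0,0,0]},
  {"claw": 0.43,"slide": [0,-0.7,1],"twist": [0,0,0]},
  {"claw": 0.42,"slide": [0,-0.7,1],"twist": [0,0,0]},
  {"claw": 0.41,"slide": [0,-0.7,1],"twist": [0,0,0]},
  {"claw": 0.405,"slide": [0,-0.7,1],"twist": [0,0,0]},
  {"claw": 0.405,"slide": [0,-0.7,1],"twist": [0,0,0]},
])

```text
t: 13.95
tool_pos: [0.5589, 0.0149, 0.0325]
ee_rot: [145.0, -0.1, -24.7]
wrist_force: [-1.2, -0.2, -0.1]
grip_width: 0.0358
```

```bash
python3 look.py 13
```

```text
(array([-1.6,  9. , 47.8]), 'phi', np.float64(35.0), 'lean x', np.float64(-0.1), 'jawx', array([1.   , 0.   , 0.001]), 'w', 35.8, 'F', array([-1.2, -0.2, -0.1]), 't', 13.95, 'q', [14.0, 21.0, 78.0, -27.0, 103.0, 38.0])
(array([-1.6,  9. , 47.8]), 'phi', np.float64(35.0), 'lean x', np.float64(-0.1), 'jawx', array([1.   , 0.   , 0.001]), 'w', 35.6, 'F', array([-1.3,  0.4, -0.3]), 't', 14.1, 'q', [14.0, 21.0, 78.0, -27.0, 103.0, 38.0])
```

View pics/w13.png

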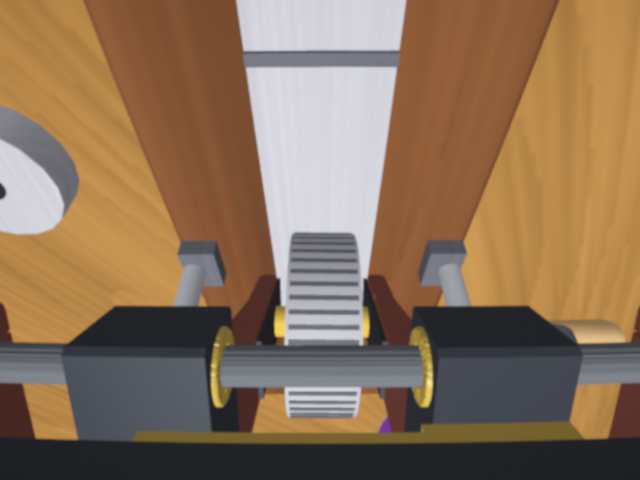

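Call:
carry_out([
  {"claw": 0.405,"slide": [0,-1.9,-2.5],"twist": [0,0,0]},
  {"claw": 0.405,"slide": [0,-6,-5.4],"twist": [0,0,0]},
  {"claw": 0.405,"slide": [0,-10,-8.3],"twist": [0,0,0]},
  {"claw": 0.405,"slide": [0.2,-14.1,-11.1],"twist": [0,0,0]},
  {"claw": 0.405,"slide": [0.4,-18.2,-14],"twist": [0,0,0]},
  {"claw": 0.405,"slide": [0.6,-22.3,-16.9],"twist": [0,0,0]},
  {"claw": 0.405,"slide": [0.8,-27.2,-20.3],"twist": [0,0,0]},
  {"claw": 0.405,"slide": [1,-32.2,-23.8],"twist": [0,0,0]},
])

```text
t: 14.9
tool_pos: [0.5768, 0.0513, 0.0334]
ee_rot: [145.0, -0.1, -24.7]
wrist_force: [-0.2, -0.4, -6.0]
grip_width: 0.0358
```

```bash
python3 look.py 14; python3 - <<'E'
import cv2,numpy as np
from station import ctrl
a=cv2.resize(ctrl.camera("scene")["image"][220:310,300:420,::-1],None,fx=6,fy=6,interpolation=cv2.INTER_CUBIC);cv2.imwrite("pics/z14.png",a)
E
```

```text
(array([-0.6, 49.6, 48.7]), 'phi', np.float64(35.0), 'lean x', np.float64(-0.1), 'jawx', array([1.   , 0.   , 0.001]), 'w', 35.8, 'F', array([-0.2, -0.4, -6. ]), 't', 14.9, 'q', [17.0, 25.0, 73.0, -26.0, 105.0, 40.0])
(array([-0.6, 49.5, 48.7]), 'phi', np.float64(35.0), 'lean x', np.float64(-0.1), 'jawx', array([1.   , 0.001, 0.001]), 'w', 36.0, 'F', array([-0.8,  0.5, -6. ]), 't', 15.05, 'q', [17.0, 25.0, 73.0, -27.0, 105.0, 40.0])
```

View pics/m14.png

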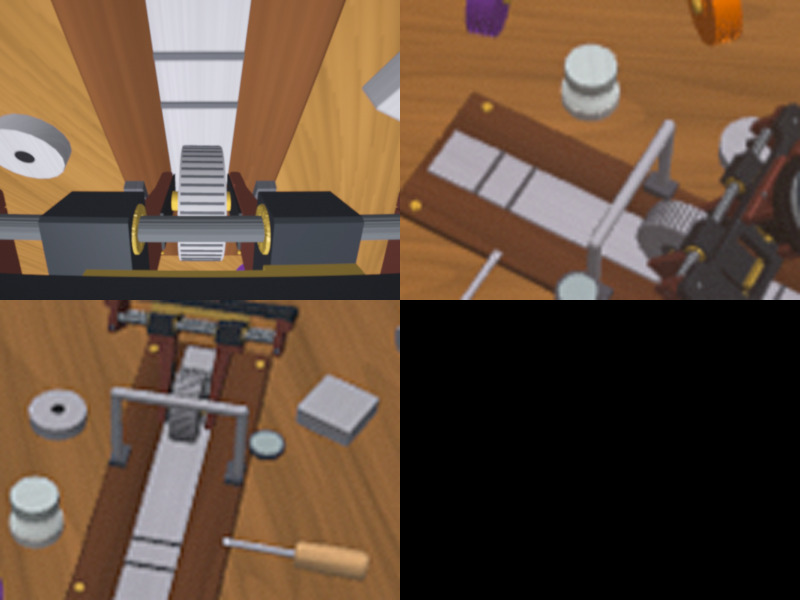

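View pics/z14.png

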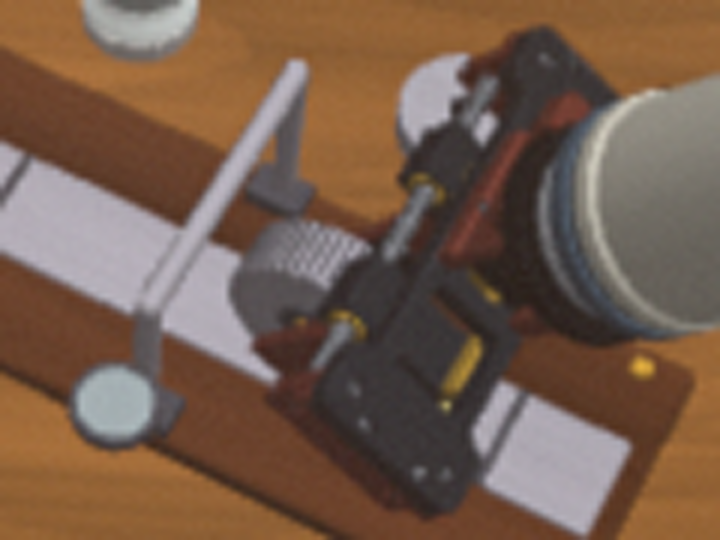

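```bash
python3 - <<'E'
import cv2,numpy as np
from station import ctrl
from h import *
for n,(x0,y0) in {"scene":(320,240),"side":(290,200)}.items():
    c=ctrl.camera(n);E=ext(c);im=cv2.resize(c["image"][y0:y0+60,x0:x0+80,::-1],None,fx=10,fy=10,interpolation=cv2.INTER_CUBIC)
    for a in range(180,300,20):
        r=np.radians(a); p=proj(c,[fromB([11.5,47+27*np.sin(r),49+27*np.cos(r)])],E)[0]
        p=((p-[x0,y0])*10+4.5).astype(int); cv2.circle(im,tuple(map(int,p)),3,(0,0,255),-1); cv2.putText(im,str(a),tuple(map(int,p)),0,.4,(0,255,0),1)
    cv2.imwrite(f"pics/zz{n}.png",im)
E
```

```text
(no output)
```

View pics/zzscene.png

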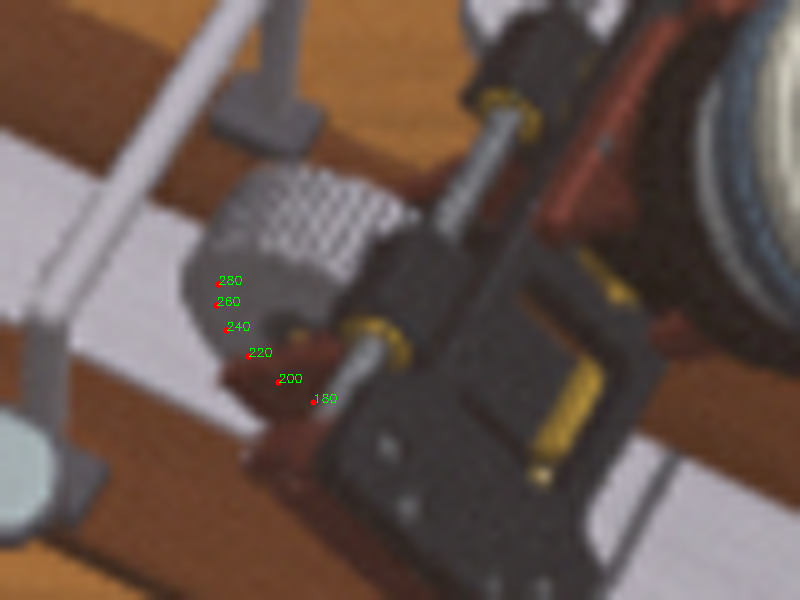

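View pics/zzside.png

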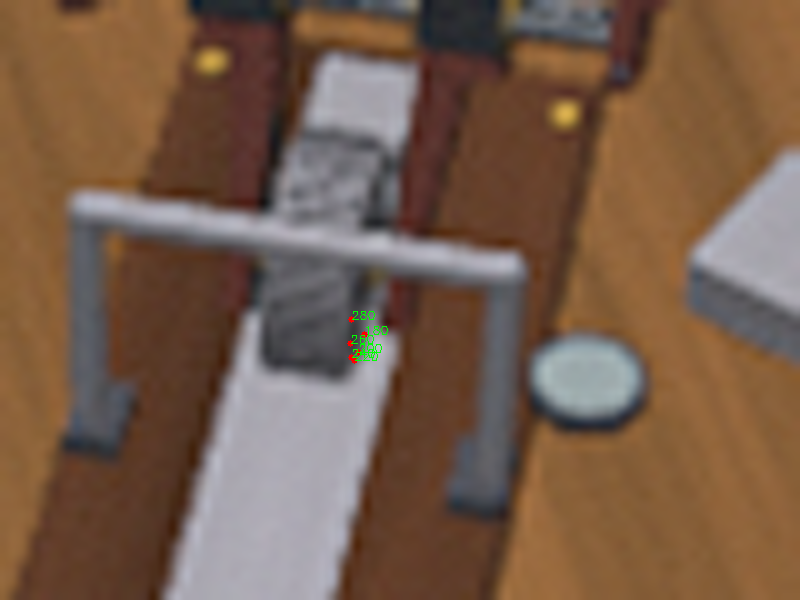

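Call:
carry_out([
  {"claw": 0.405,"slide": [0,2.5,1.7],"twist": [0,0,0]},
  {"claw": 0.405,"slide": [0,6.6,4.6],"twist": [0,0,0]},
  {"claw": 0.405,"slide": [0,10.6,7.5],"twist": [0,0,0]},
  {"claw": 0.405,"slide": [0,14.7,10.3],"twist": [0,0,0]},
  {"claw": 0.405,"slide": [-0.2,18.8,13.2],"twist": [0,0,0]},
  {"claw": 0.405,"slide": [-0.4,22.9,16.1],"twist": [0,0,0]},
  {"claw": 0.405,"slide": [-0.6,27.8,19.5],"twist": [0,0,0]},
  {"claw": 0.405,"slide": [-0.6,32.8,23],"twist": [0,0,0]},
])

```text
t: 16.0
tool_pos: [0.559, 0.0142, 0.0335]
ee_rot: [145.0, -0.1, -24.7]
wrist_force: [0.5, 0.6, -5.7]
grip_width: 0.036
```

```bash
python3 look.py 15;python3 - <<'E'
import cv2,numpy as np
from station import ctrl
from h import *
for n,(x0,y0) in {"scene":(300,220)}.items():
    c=ctrl.camera(n);E=ext(c);im=cv2.resize(c["image"][y0:y0+60,x0:x0+80,::-1],None,fx=10,fy=10,interpolation=cv2.INTER_CUBIC)
    for a in range(180,300,20):
        r=np.radians(a); p=proj(c,[fromB([11.5,7+27*np.sin(r),49+27*np.cos(r)])],E)[0]
        p=((p-[x0,y0])*10+4.5).astype(int); cv2.circle(im,tuple(map(int,p)),3,(0,0,255),-1); cv2.putText(im,str(a),tuple(map(int,p)),0,.4,(0,255,0),1)
    cv2.imwrite(f"pics/zz15.png",im)
E
```

```text
(array([-1.2,  8.4, 48.8]), 'phi', np.float64(35.0), 'lean x', np.float64(-0.1), 'jawx', array([1.   , 0.   , 0.001]), 'w', 36.0, 'F', array([ 0.5,  0.6, -5.7]), 't', 16.0, 'q', [14.0, 21.0, 78.0, -27.0, 103.0, 38.0])
(array([-1.2,  8.5, 48.8]), 'phi', np.float64(35.0), 'lean x', np.float64(-0.0), 'jawx', array([ 1.   , -0.   ,  0.001]), 'w', 35.9, 'F', array([-0.8, -0.2, -5.7]), 't', 16.15, 'q', [14.0, 21.0, 78.0, -27.0, 103.0, 38.0])
```

View pics/zz15.png

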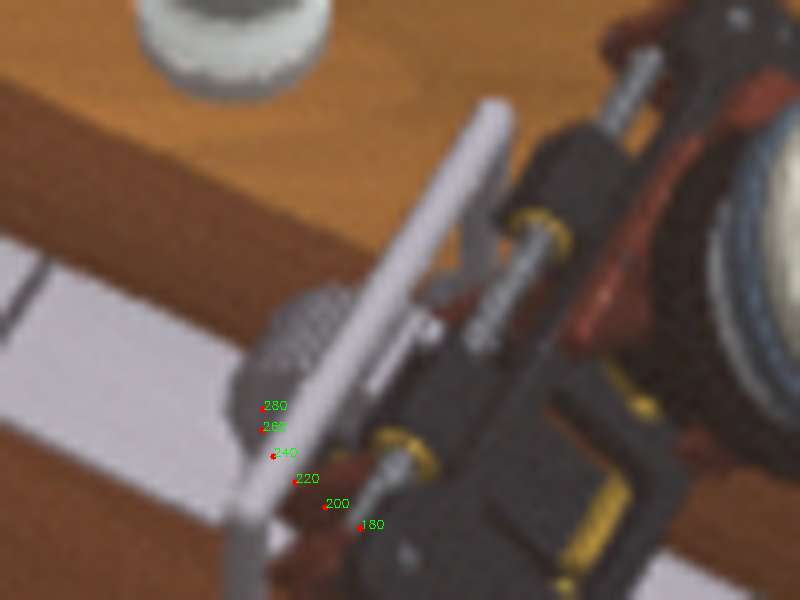

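View pics/w15.png

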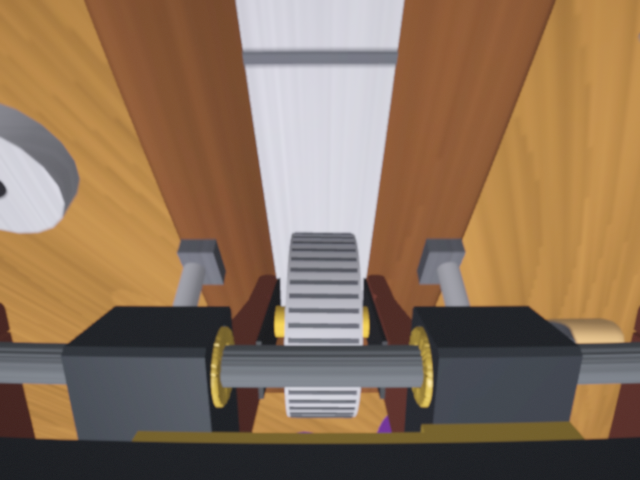

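Call:
carry_out([
  {"claw": 0.405,"slide": [0,-0.6,0.8],"twist": [0,0,0]},
  {"claw": 0.42,"slide": [0,-0.6,0.8],"twist": [0,0,0]},
  {"claw": 0.42,"slide": [0,0.4,1.5],"twist": [0,0,0]},
  {"claw": 0.42,"slide": [0,0.4,1.5],"twist": [0,0,0]},
  {"claw": 0.407,"slide": [0,0.4,1.5],"twist": [0,0,0]},
  {"claw": 0.407,"slide": [0,0.4,1.5],"twist": [0,0,0]},
])

```text
t: 16.8
tool_pos: [0.559, 0.0136, 0.0333]
ee_rot: [145.0, -0.1, -24.8]
wrist_force: [-1.0, 0.8, 2.9]
grip_width: 0.0355
```

```bash
python3 look.py 16
```

```text
(array([-1. ,  7.8, 48.6]), 'phi', np.float64(35.0), 'lean x', np.float64(-0.1), 'jawx', array([1.   , 0.   , 0.002]), 'w', 35.5, 'F', array([-1. ,  0.8,  2.9]), 't', 16.8, 'q', [14.0, 21.0, 78.0, -27.0, 103.0, 38.0])
(array([-1. ,  7.8, 48.6]), 'phi', np.float64(35.0), 'lean x', np.float64(-0.1), 'jawx', array([1.   , 0.   , 0.002]), 'w', 36.0, 'F', array([-0.9,  0.3,  4.9]), 't', 16.95, 'q', [14.0, 21.0, 78.0, -27.0, 103.0, 38.0])
```

Call:
carry_out([
  {"claw": 0.407,"slide": [0,-1.6,-1.1],"twist": [0,0,0]},
  {"claw": 0.407,"slide": [0,-4.1,-2.9],"twist": [0,0,0]},
  {"claw": 0.407,"slide": [0,-7.4,-5.2],"twist": [0,0,0]},
  {"claw": 0.407,"slide": [0,-10.6,-7.5],"twist": [0,0,0]},
  {"claw": 0.407,"slide": [0,-13.9,-9.8],"twist": [0,0,0]},
  {"claw": 0.407,"slide": [0,-17.2,-12.1],"twist": [0,0,0]},
  {"claw": 0.407,"slide": [0,-20.5,-14.4],"twist": [0,0,0]},
])

```text
t: 17.65
tool_pos: [0.5695, 0.0367, 0.032]
ee_rot: [145.0, -0.0, -24.7]
wrist_force: [0.3, -1.1, -0.8]
grip_width: 0.0362
```

```bash
cat > ov.py <<'E'
import sys
from station import ctrl
from h import *
k,y=sys.argv[1],float(sys.argv[2])
s=ctrl.observe();print(where(s))
c=ctrl.camera("scene");E=ext(c);p=proj(c,[fromB([11.5,y,49])],E)[0]
x0,y0=int(p[0]-40),int(p[1]-30)
im=cv2.resize(c["image"][y0:y0+60,x0:x0+80,::-1],None,fx=10,fy=10,interpolation=cv2.INTER_CUBIC)
for a in range(180,380,20):
    r=np.radians(a); p=proj(c,[fromB([11.5,y+27*np.sin(r),49+27*np.cos(r)])],E)[0]
    p=((p-[x0,y0])*10+4.5).astype(int); cv2.circle(im,tuple(map(int,p)),2,(0,0,255),-1); cv2.putText(im,str(a),(int(p[0])+4,int(p[1])),0,.35,(0,255,0),1)
cv2.imwrite(f"pics/ov{k}.png",im)
E
python3 ov.py 17 26
```

```text
(array([-1.2, 33.2, 47.3]), 'phi', np.float64(35.0), 'lean x', np.float64(-0.1), 'jawx', array([1.   , 0.001, 0.001]), 'w', 36.2, 'F', array([ 0.3, -1.1, -0.8]), 't', 17.65, 'q', [16.0, 24.0, 75.0, -27.0, 104.0, 39.0])
```

View pics/ov17.png

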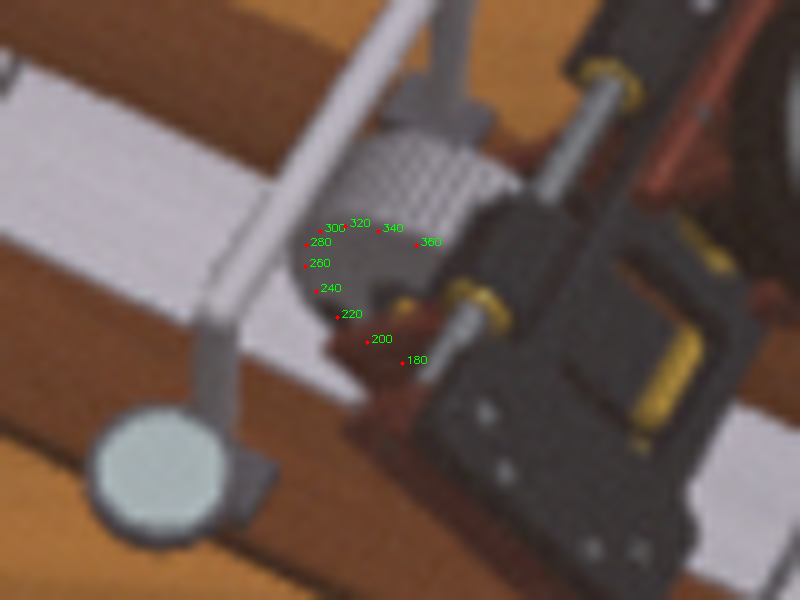

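Call:
carry_out([
  {"claw": 0.43,"slide": [0,0,0],"twist": [0,0,0]},
  {"claw": 0.43,"slide": [0,0,0],"twist": [0,0,0]},
  {"claw": 0.415,"slide": [0,0.4,1],"twist": [0,0,0]},
  {"claw": 0.409,"slide": [0,0.4,1],"twist": [0,0,0]},
  {"claw": 0.409,"slide": [0,-1.6,-0.4],"twist": [0,0,0]},
  {"claw": 0.409,"slide": [0,-4.1,-2.1],"twist": [0,0,0]},
  {"claw": 0.409,"slide": [0,-7.4,-4.4],"twist": [0,0,0]},
  {"claw": 0.409,"slide": [0,-10.6,-6.7],"twist": [0,0,0]},
])

```text
t: 18.5
tool_pos: [0.5748, 0.048, 0.0319]
ee_rot: [145.0, -0.1, -24.7]
wrist_force: [0.5, -0.4, 0.5]
grip_width: 0.0361
```

```bash
python3 ov.py 18 43; python3 look.py 18
```

```text
(array([-1.1, 45.7, 47.2]), 'phi', np.float64(35.0), 'lean x', np.float64(-0.1), 'jawx', array([1.   , 0.   , 0.001]), 'w', 36.1, 'F', array([ 0.5, -0.4,  0.5]), 't', 18.5, 'q', [16.0, 25.0, 73.0, -27.0, 105.0, 40.0])
(array([-1.2, 46.4, 47.2]), 'phi', np.float64(35.0), 'lean x', np.float64(-0.1), 'jawx', array([1.   , 0.001, 0.001]), 'w', 35.8, 'F', array([ 1.5, -0.5, -0.2]), 't', 18.55, 'q', [17.0, 25.0, 73.0, -27.0, 105.0, 40.0])
(array([-1.2, 45.7, 47.2]), 'phi', np.float64(35.0), 'lean x', np.float64(-0.1), 'jawx', array([1.   , 0.001, 0.001]), 'w', 35.9, 'F', array([0.1, 0.5, 0.8]), 't', 18.7, 'q', [16.0, 25.0, 73.0, -27.0, 105.0, 40.0])
```

View pics/ov18.png

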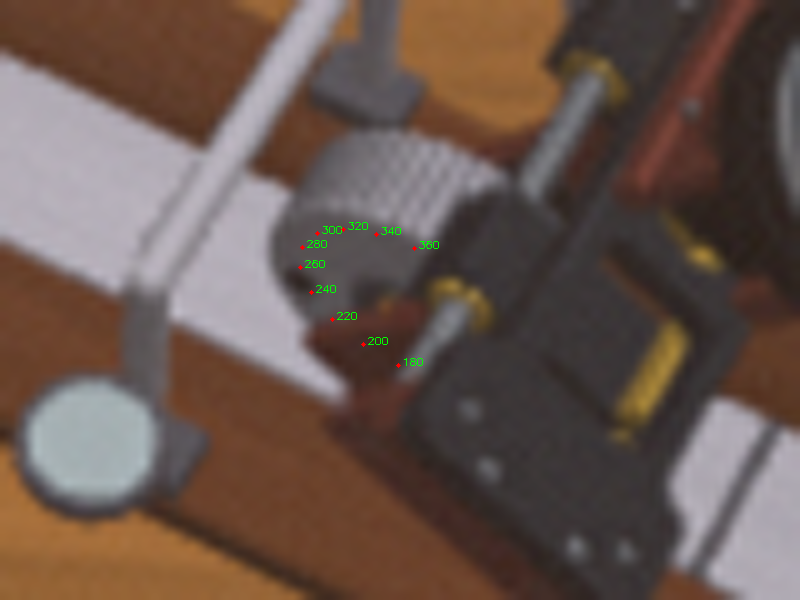

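View pics/w18.png

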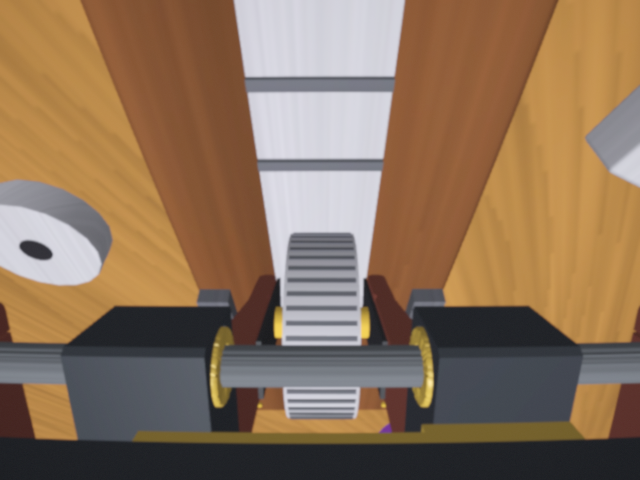

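Call:
carry_out([
  {"claw": 0.409,"slide": [0,-2,-1.4],"twist": [0,0,0]},
  {"claw": 0.409,"slide": [0.2,-5.7,-4],"twist": [0,0,0]},
  {"claw": 0.409,"slide": [0.4,-9.8,-6.9],"twist": [0,0,0]},
  {"claw": 0.409,"slide": [0.6,-14,-9.8],"twist": [0,0,0]},
  {"claw": 0.409,"slide": [0.8,-18,-12.6],"twist": [0,0,0]},
  {"claw": 0.409,"slide": [1,-22.1,-15.5],"twist": [0,0,0]},
  {"claw": 0.409,"slide": [1,-26.2,-18.4],"twist": [0,0,0]},
  {"claw": 0.409,"slide": [1,-28.7,-20.1],"twist": [0,0,0]},
])

```text
t: 19.5
tool_pos: [0.5901, 0.0798, 0.0317]
ee_rot: [145.0, -0.0, -24.7]
wrist_force: [-2.3, 0.1, 0.4]
grip_width: 0.0361
```

```bash
python3 ov.py 19 78; python3 look.py 19
```

```text
(array([-0.5, 81. , 47. ]), 'phi', np.float64(35.0), 'lean x', np.float64(-0.0), 'jawx', array([1.   , 0.001, 0.   ]), 'w', 36.1, 'F', array([-2.3,  0.1,  0.4]), 't', 19.5, 'q', [19.0, 29.0, 68.0, -26.0, 107.0, 41.0])
(array([-0.5, 81.2, 47. ]), 'phi', np.float64(35.0), 'lean x', np.float64(-0.1), 'jawx', array([1.   , 0.001, 0.001]), 'w', 36.1, 'F', array([-2. ,  1.5,  0. ]), 't', 19.55, 'q', [19.0, 29.0, 68.0, -26.0, 107.0, 41.0])
(array([-0.4, 80.5, 47.1]), 'phi', np.float64(35.0), 'lean x', np.float64(-0.0), 'jawx', array([1.   , 0.001, 0.001]), 'w', 36.3, 'F', array([-2. ,  1.4, -1.1]), 't', 19.7, 'q', [19.0, 29.0, 68.0, -26.0, 107.0, 41.0])
```

View pics/ov19.png

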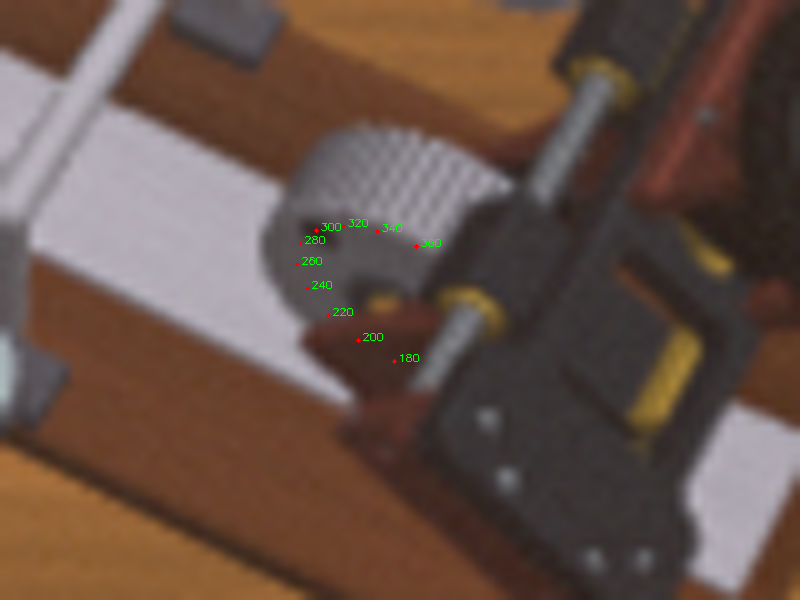

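View pics/w19.png

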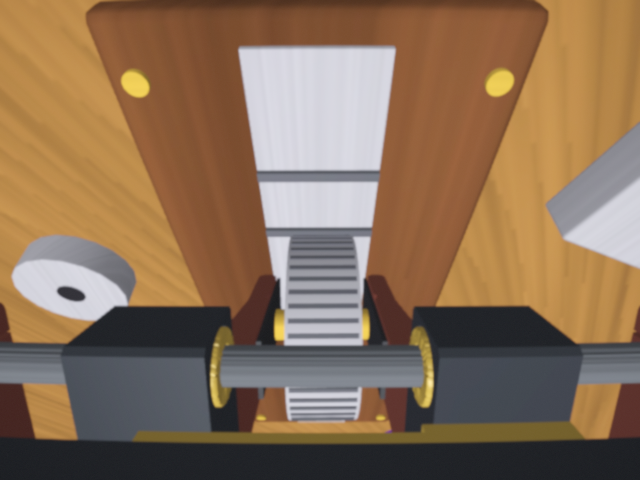

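Call:
carry_out([
  {"claw": 0.408,"slide": [0,-2.5,-1.7],"twist": [0,0,0]},
  {"claw": 0.408,"slide": [0,-5.5,-4.3],"twist": [0,0,0]},
  {"claw": 0.408,"slide": [0,-8.1,-7.5],"twist": [0,0,0]},
  {"claw": 0.408,"slide": [0,-11.1,-10.2],"twist": [0,0,0]},
  {"claw": 0.408,"slide": [0,-14.4,-12.5],"twist": [0,0,0]},
  {"claw": 0.408,"slide": [0,-18.1,-14.2],"twist": [0,0,0]},
  {"claw": 0.408,"slide": [0,-21.9,-15.8],"twist": [0,0,0]},
  {"claw": 0.408,"slide": [0,-25.4,-17.8],"twist": [0,0,0]},
])

```text
t: 20.5
tool_pos: [0.6035, 0.1079, 0.0318]
ee_rot: [145.0, -0.1, -24.7]
wrist_force: [-0.5, 1.1, -0.8]
grip_width: 0.0361
```

```bash
python3 ov.py 20 109; python3 look.py 20
```

```text
(array([-1.000e-01,  1.121e+02,  4.710e+01]), 'phi', np.float64(35.0), 'lean x', np.float64(-0.1), 'jawx', array([1.   , 0.001, 0.001]), 'w', 36.1, 'F', array([-0.5,  1.1, -0.8]), 't', 20.5, 'q', [20.0, 32.0, 64.0, -25.0, 109.0, 42.0])
(array([ -0.2, 112.5,  47.1]), 'phi', np.float64(35.0), 'lean x', np.float64(-0.1), 'jawx', array([1.   , 0.001, 0.002]), 'w', 36.0, 'F', array([-1.9, -0. , -1.3]), 't', 20.55, 'q', [20.0, 32.0, 64.0, -25.0, 109.0, 42.0])
(array([-1.000e-01,  1.119e+02,  4.720e+01]), 'phi', np.float64(35.0), 'lean x', np.float64(-0.1), 'jawx', array([1.   , 0.001, 0.001]), 'w', 35.6, 'F', array([ 0.1,  1.9, -0.3]), 't', 20.7, 'q', [20.0, 32.0, 64.0, -25.0, 109.0, 42.0])
```

View pics/ov20.png

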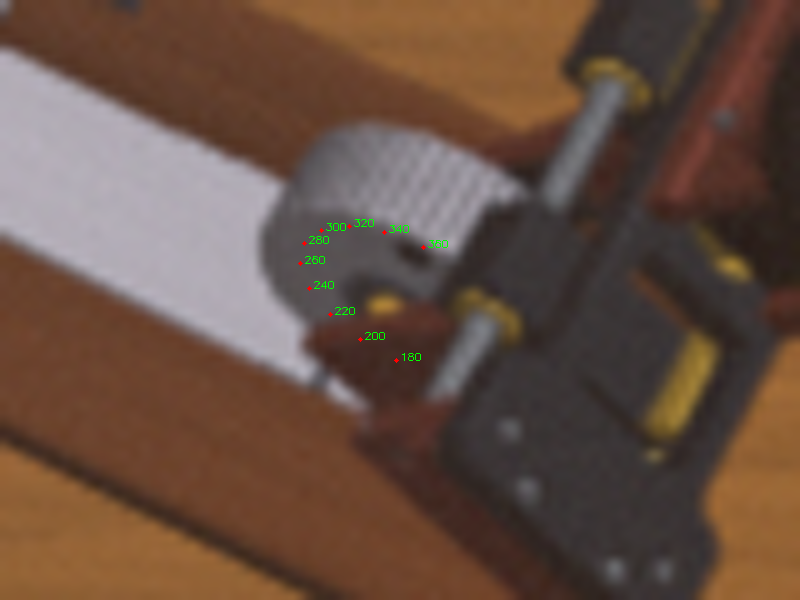

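View pics/w20.png

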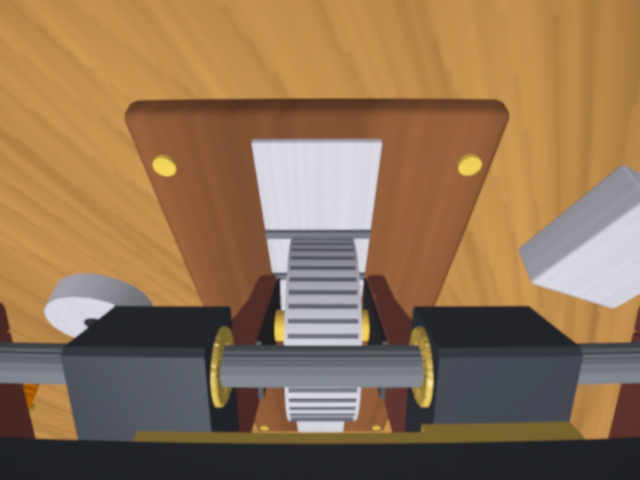

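Call:
carry_out([
  {"claw": 0.415,"slide": [0,0,0],"twist": [0,0,0]},
  {"claw": 0.43,"slide": [0,0,0],"twist": [0,0,0]},
  {"claw": 0.46,"slide": [0,0,0],"twist": [0,0,0]},
  {"claw": 0.5,"slide": [0,0,0],"twist": [0,0,0]},
  {"claw": 0.54,"slide": [0,0,0],"twist": [0,0,0]},
  {"claw": 0.56,"slide": [0,0,-10],"twist": [0,0,0]},
  {"claw": 0.58,"slide": [0,0,-30],"twist": [0,0,0]},
  {"claw": 0.6,"slide": [0,0,-60],"twist": [0,0,0]},
])

```text
t: 21.5
tool_pos: [0.6169, 0.1384, 0.0808]
ee_rot: [144.9, 0.1, -24.8]
wrist_force: [-1.1, -0.1, -0.5]
grip_width: 0.0527
```

Call:
carry_out([
  {"claw": 0.6,"slide": [0,0,-40],"twist": [0,0,0]},
  {"claw": 0.6,"slide": [0,0,-80],"twist": [0,0,0]},
  {"claw": 0.6,"slide": [0,0,-80],"twist": [0,0,0]},
  {"claw": 0.6,"slide": [0,0,-80],"twist": [0,0,0]},
])

```text
t: 21.9
tool_pos: [0.6371, 0.1811, 0.1476]
ee_rot: [145.1, -0.2, -24.7]
wrist_force: [-1.0, 0.1, -0.4]
grip_width: 0.0528
```

```bash
python3 ov.py 21 110; python3 look.py 21; python3 - <<'E'
from station import ctrl
from h import *
c=ctrl.camera("wrist");s=ctrl.observe();E=ext(c,s);B=toB(cloud(c,E)[0])
k=(abs(B[:,0])<25)&(abs(B[:,1]-110)<50)&(B[:,2]>30)&(B[:,2]<95);print(np.percentile(B[k],[2,50,98],axis=0).round(1))
C={n:ctrl.camera(n) for n in["scene","side"]}
for n in C:
    for t in ["jar","blank","graver","block","dish","hammer","brush"]:
        mm=ctrl.masks_of(n,t)
        if mm: P,_=cloud(C[n],ext(C[n]),mm[0]["pixels"]); print(n,t,np.median(P,0).round(3))
E
```

```text
(array([ -0.3, 192.7, 162.9]), 'phi', np.float64(34.9), 'lean x', np.float64(-0.2), 'jawx', array([1.   , 0.001, 0.003]), 'w', 52.8, 'F', array([-1. ,  0.1, -0.4]), 't', 21.9, 'q', [24.0, 40.0, 41.0, -27.0, 124.0, 39.0])
(array([ -0.5, 191.7, 161.3]), 'phi', np.float64(35.0), 'lean x', np.float64(-0.1), 'jawx', array([1.   , 0.001, 0.001]), 'w', 52.8, 'F', array([0.2, 0.1, 0.4]), 't', 21.95, 'q', [24.0, 40.0, 41.0, -27.0, 124.0, 39.0])
(array([ -0.6, 190.7, 160.1]), 'phi', np.float64(35.2), 'lean x', np.float64(0.1), 'jawx', array([ 1.   , -0.   , -0.001]), 'w', 52.6, 'F', array([-0.7,  1.1, -1. ]), 't', 22.1, 'q', [24.0, 40.0, 42.0, -27.0, 124.0, 39.0])
[[-13.6  99.   35.1]
 [  0.9 134.6  71.2]
 [ 16.  145.2  84.7]]
scene jar [ 0.434 -0.022  0.047]
scene blank [0.471 0.113 0.016]
scene graver [ 0.67  -0.122  0.023]
scene block [0.739 0.059 0.022]
scene dish [0.588 0.445 0.013]
scene hammer [0.366 0.399 0.022]
scene brush [ 0.512 -0.492  0.018]
side jar [ 0.419 -0.034  0.039]
side blank [0.601 0.097 0.066]
side graver [ 0.659 -0.124  0.023]
side block [0.73  0.052 0.02 ]
side dish [0.593 0.454 0.015]
side hammer [0.419 0.438 0.022]
side brush [ 0.509 -0.5    0.018]
```

View pics/ov21.png

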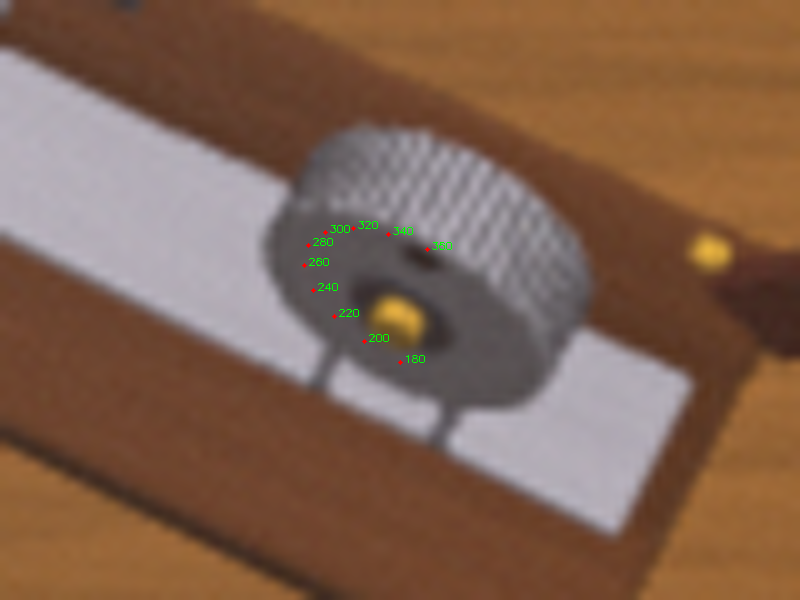

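View pics/w21.png

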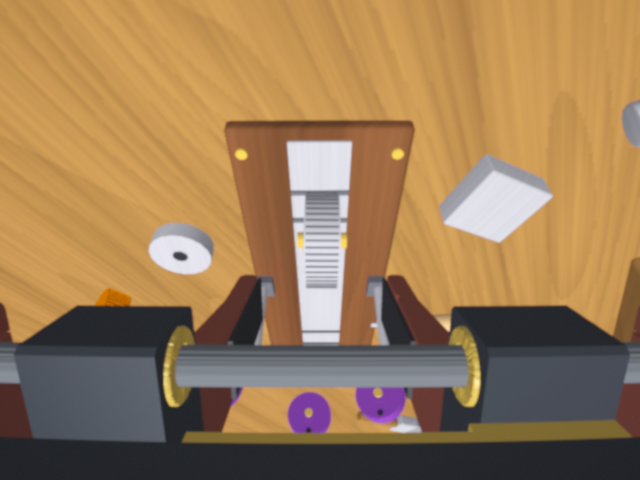

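```bash
python3 - <<'E'
from station import ctrl
from h import *
c=ctrl.camera("scene");E=ext(c);o=None
p0=proj(c,[fromB([11.5,110,49])],E)[0];x0,y0=int(p0[0]-40),int(p0[1]-30)
im=cv2.resize(c["image"][y0:y0+60,x0:x0+80,::-1],None,fx=10,fy=10,interpolation=cv2.INTER_CUBIC)
a=np.radians(np.arange(0,360,5))
for y,col in((110,(0,0,255)),(104,(0,255,0))):
    q=proj(c,[fromB([12,y+35*np.sin(t),49+35*np.cos(t)]) for t in a],E)
    cv2.polylines(im,[((q-[x0,y0])*10+4.5).astype(np.int32)],True,col,1)
cv2.imwrite("pics/fin.png",im)
ob=[]
for n in ["scene","side"]:
    c=ctrl.camera(n);g=proj(c,[fromB([0,110,49])],ext(c))[0]
    for t in ["wheel_hub","wheel_mark"]:
        L=[np.array(d["position"])*[640,480] for d in ctrl.tip_of(n,t)]; L=[p for p in L if np.linalg.norm(p-g)<20]
        print(n,t,g.round(1),[p.round(1) for p in L]); ob.append((n,t,c,L))
for t in ["wheel_hub","wheel_mark"]:
    O=[(c,ext(c),L[0]) for n,tt,c,L in ob if tt==t and L]
    if len(O)==2: X,e=tri(O);print(t,toB(X).round(1),np.round(e,1))
print(where(ctrl.observe()))
E
```

```text
scene wheel_hub [379.1 282.3] [array([378.2, 282.8])]
scene wheel_mark [379.1 282.3] [array([382.4, 272.3])]
side wheel_hub [326.4 211. ] [array([328. , 210.8])]
side wheel_mark [326.4 211. ] [array([325.8, 204.6])]
wheel_hub [[  4.4 109.   52. ]] [0.5 0.5]
wheel_mark [[ -5.8 108.4  78. ]] [4.1 4.1]
(array([ -0.4, 191.7, 161.9]), 'phi', np.float64(35.0), 'lean x', np.float64(-0.1), 'jawx', array([1.   , 0.   , 0.001]), 'w', 52.5, 'F', array([-0.4,  0.6,  0.2]), 't', 23.3, 'q', [24.0, 40.0, 41.0, -27.0, 124.0, 39.0])
```

View pics/fin.png

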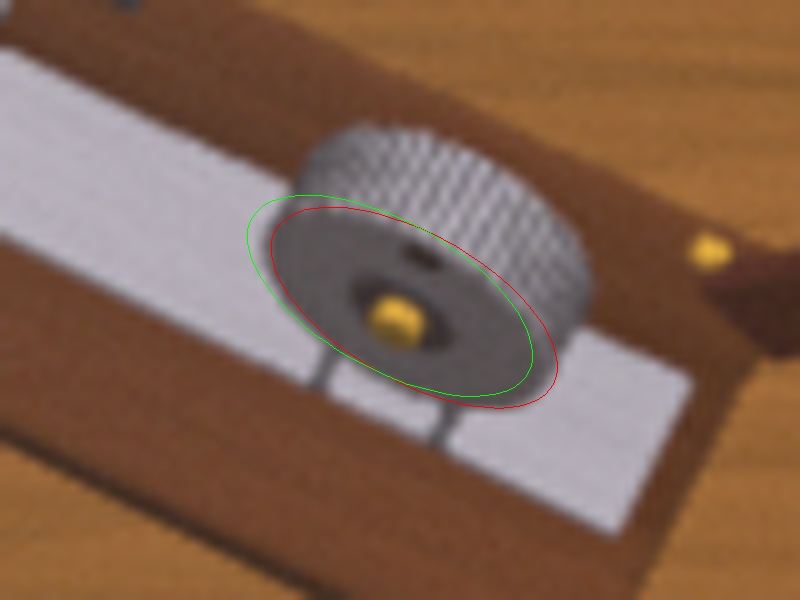

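```bash
python3 -c "
from station import ctrl
print(ctrl.finish_job())"
```

```text
the job is handed in; nothing more can be done
None
```

The wheel now stands released in the far nest with its hole back at the top. Part of the run was dragged rather than rolled, and I don't know if that counts against it. The job is handed in and no verdict was reported.

**How it went:** I pinched the stubs lightly, with the opening set just under 36 mm. With the gripper leaning back, I rolled the wheel out of the first nest and under the bridge. I let go just past the bar, took hold again from the other side leaning forward, and rolled it over the ridge into the far nest.

**Slip after the regrasp:** the first 40 mm pull carried the wheel's weight (about 6 N on the wrist), so the wheel seems to have skidded instead of rolling. I drew it back the same way and re-seated the grip. The next 25 mm also showed no clear turn. Only with an even lighter pinch did I see it rolling again. From there the hole's angle matched the distance: about 250° at y = 44 mm, 310° at 78 mm and 360° in the nest.

**Last checks:**
- **Position:** the cameras put the hub at about y = 109–110 mm and x within about 5 mm of the strip's middle, with the wheel upright between the ridges.
- **Hole:** it is within about 10° of the top. It was seen low when I let go just past the bridge, at about y = 10 mm.
- **Other things:** nearly all the readings repeated within a few millimetres. Three did not: the hammer and the blank each in one camera, and the graver in the side camera, where its first reading was a false find. Each agreed in the other camera, so I took these as bad detections.
- **Gripper:** clear of everything.

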